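Lean the brown colour card on the card rest

TASK

I need to match the dye on this brown shoe: draw the brown colour card forward from under the shelf of the card rack until it is clear, lift it out, and stand it on the card rest's ledge, leaning back flat against the sloped back with its swatches facing out to the front and both ends within the ledge. Set it down, do not drop it, and leave the other cards and everything else on the bench where they are.

Things in the scene. Friction and masses are not known exactly. Their poses are not given: they have to be found in the camera images.
- brown_card_centre (a point): The brown colour card, the one wanted: stiff board 150 mm long (its x), 10 thick (y), 130 high (z), 0.1 to 0.2 kg, edges and back painted orange-brown, eight tan to dark brown swatches on its +y face. Point: its centre, 65 mm above its bottom edge. It starts upright in a slot of the rack, axes parallel to the rack's, its front end (-x) 55 to 75 mm out in front of the shelf lip
- brown_card_front (a point): Middle of the brown card's front end: 75 mm from its centre along its own -x, half-way up
- brown_card_top (a point): Middle of the brown card's top edge: 65 mm above its centre along its own z
- brown_card: The same brown card; origin in the middle of its bottom edge, axes as for its centre
- black_card_centre (a point): Black colour card in the rack, same size and stance as the brown one, painted black with grey to black swatches; the point is its centre, half-way up. To be left alone
- red_card_centre (a point): Red colour card in the rack, same size and stance as the brown one, painted dark red with red to burgundy swatches; the point is its centre, half-way up. To be left alone
- rack: Fixed wooden card rack; origin on the bench straight below the shelf lip; x runs back along the slots, y left, z up. Its floor, on which the cards slide, is 18 mm above the bench and reaches 100 mm in front of the lip. Slots 14 mm wide between 13 mm thick full-height dividers that begin 15 mm behind the lip; slots 27 mm apart, the three cards in every second one, 54 mm apart, in any order
- shelf_lip (a point): Lower front edge of the rack's overhanging shelf, 160 mm above the bench, in line with the middle slot; axes of the rack. The shelf is 15 mm thick, 110 mm deep (to +x), 12 mm above the cards, and carries two polish tins at least 20 mm behind the lip. A card can be lifted only once its rear end is in front of the lip
- rest: Fixed wooden card rest, 220 mm wide (y). Origin: on the bench below its inner corner, mid-width; its open front faces -x, z up. Its sloped back leans 22 degrees (0.384 rad) back from vertical, top towards +x. A ledge square to the back carries a card's bottom edge: it runs 30 mm out from the foot of the back, rising to the front, and ends in a lip 6 mm thick, 8 mm high
- rest_corner (a point): Inner corner of the rest, mid-width, where the ledge meets the sloped back: 30 mm above the bench; axes of the rest
- rest_back_top (a point): Middle of the top edge of the rest's sloped back: 85 mm up the slope from the corner, so that a 130 mm high card stands 45 mm above it
- shoe: Brown leather shoe, 280 mm long, 110 mm high; origin under its middle. Leave alone
- last: Green plastic shoe last, 250 mm long, 114 mm high; origin under its middle. Leave alone
- hammer: Hammer lying flat, 270 mm long; origin under its middle. Leave alone
- brush: Shoe brush, 170 x 55 mm, 38 mm high; origin under its middle. Leave alone
- tape: Roll of paper tape lying flat, 90 mm across, 24 mm high; origin under its middle. Leave alone
- tin_a: Polish tin with dark blue lid on the rack's shelf, 76 mm across, 28 mm high; origin under its middle. Leave alone
- tin_b: Polish tin with pink lid on the rack's shelf, same size. Leave alone
Not all that is in view belongs to the job. Leave any blue look-alike of the brown_card alone.

How it is judged:
By the outcome, as a careful person would: the job done as asked, in the order asked, and still so for the second after the job is handed in, with the robot touching nothing.
It also fails if it takes over 56 s, if anything falls off the work surface, if the arm or the gripper's body presses on something with over 40 N, if the wrist force passes 120 N, or if a joint passes its speed limit or range.

ROBOT

A 6-joint arm with a two-finger parallel gripper is mounted at the origin on the work surface. World frame = base frame: x ahead of the robot, y to its left, z up, the work surface at z = 0. Lengths are in mm, angles in rad, forces in N, time in s.
With the tool pointing down it reaches from about 350 to 975 mm from the base axis. Payload 7.1 kg.
Tool frame: the origin (TCP) lies at the very end of the fingers, on their centre line; the grasp point (between the pads) lies 19 mm behind it; z points along the fingers, y is the direction in which the jaws open and shut (so a half turn about z gives the same grasp; the last joint's range is limited). The gripper opens to 88 mm and grips with 3 to 60 N. Pads are 20 mm wide; open, the fingers measure 115 mm over their backs; the gripper's body (75 mm by 178 mm) begins 61 mm behind the grasp point.
Start: joints at [1.122, 0.423, 1.63, -0, 1.089, -0.019], TCP at [260.398, 568.153, 193.275] pointing down, gripper open.
Joint ranges: [-3, 3], [-0.9, 2.11], [0.09, 2.58], [-1.31, 4.45], [0.11, 2.69], [-2.54, 2.54]. Speed limits (rad/s): [2.39, 2.39, 3.01, 3.14, 3.14, 3.14].

INTERFACE

Orientations are given as a rotation vector (axis times angle).
In Python, from workcell import monitor, vision, order, find_in, regions_of, place_of gives the robot as it stands. The module is installed in compiled form; this text tells all that it offers.
- The arm moves only by the tool carry_out, never from a script. Its argument "targets" is a list of rows, each a list of 3 entries, a list of its own where there are three numbers: the turn, a rotation vector about the world's x, y, z in degrees, then the shift along the world's x, y, z in mm, then the finger opening in mm, from 0 to 87.8. In form: [[[rx, ry, rz], [x, y, z], hand], ...]. A call has 1 to 10 rows; each row is the pose to reach, as a shift and turn from the pose commanded when the call began; what a row does not reach only later rows make up. A row lasts 1/12 s, in which the tool goes at most 41.7 mm and 7.16 degrees, less where a joint would pass 70% of its speed; a pose out of reach is approached as far as the arm can. A call with a gripper value outside its range is refused whole. The fingers move at their own pace and stop on an object; the grip force is fixed at half the most. Time passes only in rows, so rows that repeat a pose let the fingers close. It gives the time, the measured TCP pose, the force and the opening at its end, in the units of the state.
- monitor.get_obs(): the state, without advancing time (a new reading comes with each control period).
- vision.get_image(name): name is "scene" or "side" or "wrist"; returns the picture (384x512x3 uint8, red, green, blue); there is no depth.
- vision.camera_model(name): a dict with "K" (3x3 intrinsics, pixels), "rvec" (rotation vector, rad) and "tvec" (3), from world to camera coordinates, as OpenCV has them. Camera axes: x right, y down, z forward; pixel columns grow to the right and rows downward; lengths in mm; the calibration is good to about 2 mm. The wrist camera is an equidistant fisheye: a pixel r from the principal point sees the ray r / f radians off the axis. A picture is of the moment at which its call begins: read the wrist's pose just before it. camera_model takes no time and is no camera call; for the wrist camera it gives the pose at the moment of the call.
- order.close_job(): hands the job in, once; it reports no verdict.
Trained networks look in the newest picture that a camera, given by its name, has taken for a name from the list of things; names that differ only in an ending like _2 or _b are one class to them, and where a whole thing is asked for, a point or a joint stands for the part that bears it (a point fixed in the world has none). Each returns a list of dicts, best first, with "confidence" (0 to 1); they miss things now and then, are a little off and sometimes report something else, mostly with a low value. They report only what shows in the picture. A call takes as long as a camera call. They do not tell look-alikes from the thing itself.
- find_in(query, camera): "point" ([x, y, z] in mm, in the coordinates of the camera as it stood for that picture, good to about 4 mm: the middle of the surface that is visible of it).
- regions_of(query, camera): "mask" (384x512 bool, what is visible of it).
- place_of(query, camera): "point" ([x, y, z] in mm, in the coordinates of the camera as it stood for that picture, good to about 4 mm: a listed point, or the origin of a listed thing).
The state is a dict: "t": time; "qpos": joint angles; "qvel": joint speeds; "joint_torque": joint torques, N m; "ee_pos": TCP position; "orientation": TCP orientation; "ft_force": force on the tool from outside, world axes, zero at the start; "moment": the same for the moment, N m; "width": finger opening in mm.
Only numpy, scipy, OpenCV 4.12 (cv2) and the standard library are available. Lean on these libraries where they do the work, as an engineer would, in place of code of your own. Each camera call takes 0.05 s, during which the arm holds its last target.

## Working session

There is one attempt and no reset: what is moved stays moved. The work goes in short steps, Python scripts to look and compute and a tool call to move; the robot and the scene stay as the last step left them, time stands still between calls to the robot, and variables do not carry over. Pictures are saved under pics/ and viewed, and the job is handed in when it is done.

Besides the shell and the picture viewer there is one more tool, called after "Request:" as name(argument=value, ...) on one line, values as JSON. carry_out: Moves the arm, as the interface text tells. Its arguments: {"type":"object","properties":{"targets":{"type":"array","items":{"type":"array"}}},"required":["targets"]}

```bash
mkdir -p pics; cat > h.py <<'E'
import numpy as np, cv2
from workcell import monitor, vision, order, find_in, regions_of, place_of
def c2w(p,cam):
    m=vision.camera_model(cam); R,_=cv2.Rodrigues(np.array(m["rvec"],float)); return R.T@(np.array(p)-np.array(m["tvec"]).ravel())
def snap(cam,name):
    im=vision.get_image(cam); cv2.imwrite(f"pics/{name}.png",cv2.cvtColor(im,cv2.COLOR_RGB2BGR)); return im
E
python3 - <<'E'
from h import *
np.set_printoptions(precision=2,suppress=True)
o=monitor.get_obs()
for k in o: print(k,np.array(o[k]))
for c in ["scene","side"]:
    snap(c,c+"0"); m=vision.camera_model(c); print(c,np.array(m["K"]).tolist(),m["rvec"],m["tvec"])
    R,_=cv2.Rodrigues(np.array(m["rvec"],float)); print('campos',-R.T@np.array(m["tvec"]).ravel())
    for q in ["brown_card_centre","brown_card_front","brown_card_top","black_card_centre","red_card_centre","shelf_lip","rest_corner","rest_back_top","rack","rest"]:
        r=place_of(q,c)
        print(q,[(c2w(x["point"],c).round(1).tolist(),round(x["confidence"],2)) for x in r[:3]])
snap("wrist","wrist0")
print(monitor.get_obs()["t"])
E
```

```text
t 0.0
qpos [ 1.12  0.42  1.63  0.    1.09 -0.02]
qvel [0. 0. 0. 0. 0. 0.]
joint_torque [  0.   -54.46 -27.37   0.06   0.02  -0.  ]
ee_pos [260.13 567.61 192.5 ]
orientation [-0.67 -3.07  0.  ]
ft_force [-0.21  0.33  0.1 ]
moment [ 0.04 -0.02  0.02]
width 87.93563029172931
scene [[495.36320956812733, 0.0, 257.44632639494176], [0.0, 495.36320956812733, 182.10569484344484], [0.0, 0.0, 1.0]] [ 2.    0.93 -0.5 ] [-274.73  -89.57 2293.27]
campos [ 1668.72 -1051.39  1205.22]
brown_card_centre [([200.9, 286.0, 60.9], 0.6)]
brown_card_front [([229.0, 215.6, 64.5], 0.79), ([543.2, 137.4, 80.6], 0.59)]
brown_card_top [([201.0, 286.5, 130.1], 0.74), ([620.8, 154.4, 145.5], 0.61)]
black_card_centre [([614.5, 100.9, 83.4], 0.57)]
red_card_centre [([634.8, 50.5, 82.8], 0.71)]
shelf_lip [([613.8, 100.2, 157.3], 0.7), ([541.1, 137.4, 81.9], 0.37)]
rest_corner [([616.0, 99.5, 81.0], 0.62), ([551.8, -290.0, 109.0], 0.62)]
rest_back_top [([551.4, -290.3, 107.7], 0.68), ([706.1, -178.1, -4.2], 0.59)]
rack [([609.6, 102.5, -3.7], 0.96)]
rest []
side [[357.3500359048424, 0.0, 248.5276604358828], [0.0, 357.3500359048424, 192.4087999569616], [0.0, 0.0, 1.0]] [ 2.41 -0.48  0.17] [-424.77  197.99 1325.02]
campos [ 133.06 -799.05 1148.52]
brown_card_centre [([202.9, 286.3, 62.1], 0.9), ([612.3, 158.2, 78.8], 0.55)]
brown_card_front [([609.5, 159.1, 80.3], 0.74), ([225.7, 218.0, 62.8], 0.61), ([543.0, 134.8, 81.8], 0.5)]
brown_card_top [([203.4, 286.0, 126.9], 0.96), ([613.5, 157.7, 148.1], 0.61)]
black_card_centre [([610.2, 100.7, 82.2], 0.67)]
red_card_centre [([631.1, 52.9, 82.7], 0.6)]
shelf_lip [([612.9, 105.5, 157.3], 0.91), ([360.1, 154.9, -0.1], 0.25)]
rest_corner [([518.7, -279.4, 30.5], 0.88), ([542.0, 134.9, 81.9], 0.69), ([370.0, -88.5, -1.0], 0.59)]
rest_back_top [([545.6, -288.4, 106.8], 0.81), ([630.2, 50.4, 84.1], 0.6)]
rack [([611.2, 101.4, 1.7], 0.58)]
rest [([371.2, -89.4, 0.1], 0.71), ([523.7, -277.4, -3.0], 0.63)]
1.15
```

```bash
python3 -c "
import cv2
for n in ['scene0','side0','wrist0']:
    i=cv2.imread(f'pics/{n}.png'); cv2.imwrite(f'pics/{n}b.png',cv2.resize(i,(800,600),interpolation=cv2.INTER_CUBIC))"
```

```text
(no output)
```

View pics/scene0b.png

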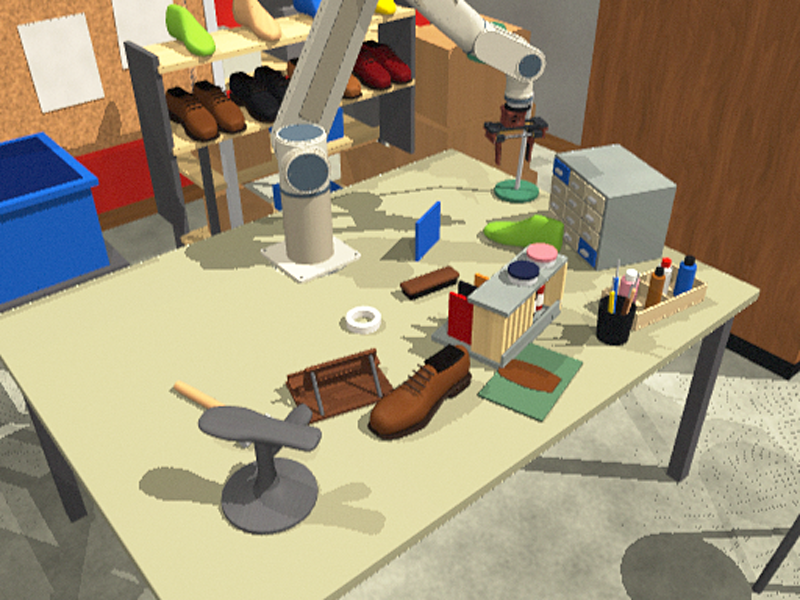

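View pics/side0b.png

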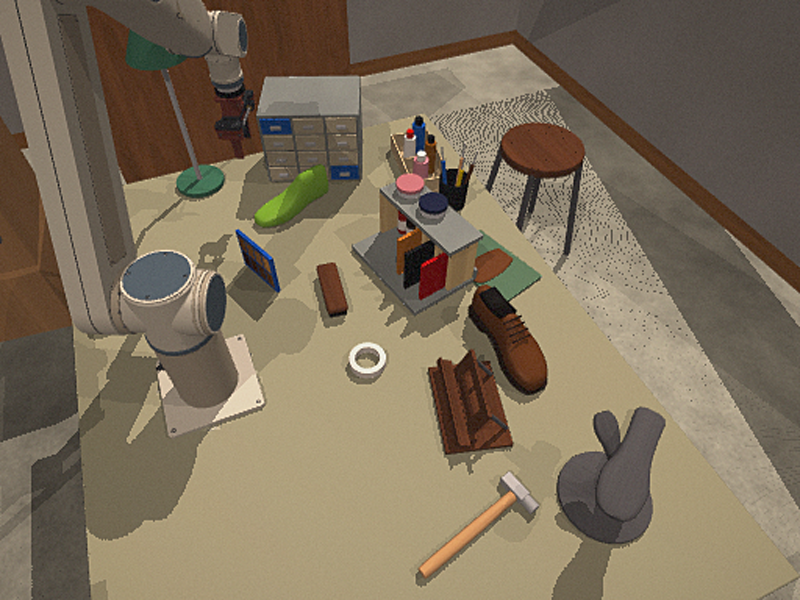

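View pics/wrist0b.png

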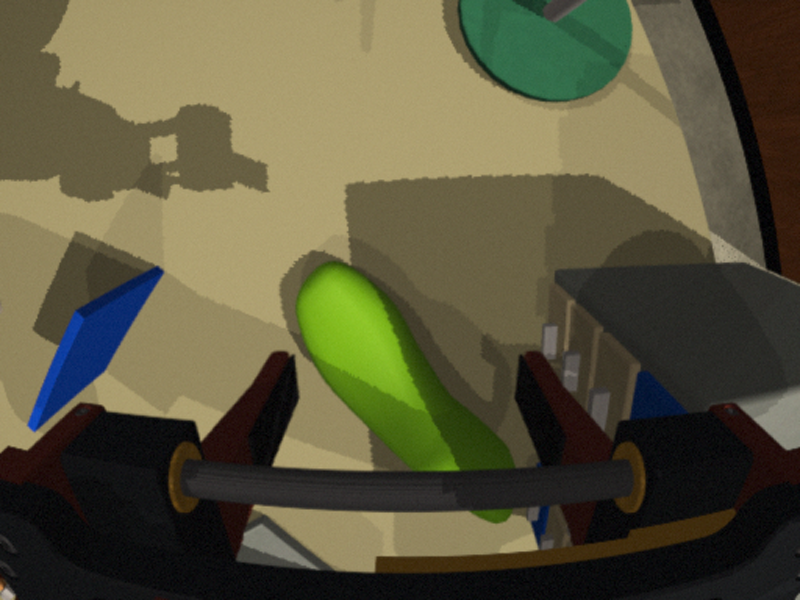

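Request:
carry_out(targets=[[[0,0,0],[0,0,40],40],[[0,0,0],[0,0,80],40],[[0,0,0],[0,0,120],40],[[0,0,0],[0,0,160],40],[[0,0,-6],[5,-10,180],40],[[0,0,-13],[20,-35,190],40],[[0,0,-20],[40,-65,190],40],[[0,0,-27],[60,-95,190],40],[[0,0,-34],[80,-125,190],40],[[0,0,-41],[100,-155,190],40]])

```text
t: 1.98
ee_pos: [360.9, 411.7, 383.5]
orientation: [1.71, 2.636, 0.001]
ft_force: [-0.0, 0.7, -0.2]
width: 40.0
```

Request:
carry_out(targets=[[[0,0,-7],[20,-30,0],40],[[0,0,-14],[40,-58,0],40],[[0,0,-21],[60,-86,0],40],[[0,0,-28],[80,-114,0],40],[[0,0,-35],[100,-142,0],40],[[0,0,-42],[118,-170,-5],40],[[0,0,-49],[136,-198,-10],40],[[0,0,-56],[154,-226,-15],40],[[0,0,-63],[172,-250,-20],40],[[0,0,-70],[190,-272,-25],40]])

```text
t: 2.82
ee_pos: [551.1, 139.4, 358.2]
orientation: [2.913, 1.177, 0.0]
ft_force: [1.4, -0.1, -0.1]
width: 40.2
```

Request:
carry_out(targets=[[[0,0,-7],[0,0,-15],40],[[0,0,-14],[0,0,-30],40],[[0,0,-21],[0,0,-45],40],[[0,0,-26],[0,0,-58],40],[[0,0,-26],[0,0,-58],40],[[0,0,-26],[0,0,-58],40]])

```text
t: 3.32
ee_pos: [550.1, 141.1, 300.0]
orientation: [3.101, 0.506, -0.002]
ft_force: [0.3, -0.1, 0.5]
width: 40.1
```

```bash
python3 - <<'E'
from h import *
np.set_printoptions(precision=2,suppress=True)
o=monitor.get_obs(); print(o["ee_pos"],o["orientation"],o["qpos"])
snap("wrist","w1"); i=cv2.imread("pics/w1.png"); cv2.imwrite("pics/w1b.png",cv2.resize(i,(800,600),interpolation=cv2.INTER_CUBIC))
m=vision.camera_model("wrist");print(m)
for c in ["wrist","scene","side"]:
    if c!="wrist": vision.get_image(c)
    for q in ["brown_card_centre","brown_card_front","brown_card_top","black_card_centre","red_card_centre","shelf_lip"]:
        r=place_of(q,c)
        print(c,q,[(c2w(x["point"],c).round(1).tolist(),round(x["confidence"],2)) for x in r[:3]])
print(monitor.get_obs()["t"])
E
```

```text
[550.05 141.06 299.96] [ 3.1   0.51 -0.  ] [0.23 0.23 1.65 0.   1.26 1.48]
{'K': array([[297.32,   0.  , 259.97],
       [  0.  , 297.32, 190.95],
       [  0.  ,   0.  ,   1.  ]]), 'rvec': array([-2.33,  1.68,  0.26]), 'tvec': array([-41.63, 469.46, 668.84])}
wrist brown_card_centre []
wrist brown_card_front [([549.2, 133.1, 85.6], 0.96)]
wrist brown_card_top [([637.8, 273.4, 180.0], 0.73)]
wrist black_card_centre [([612.3, 102.6, 85.9], 0.65)]
wrist red_card_centre []
wrist shelf_lip [([615.7, 103.0, 163.7], 0.87), ([545.5, 136.0, 84.1], 0.34)]
scene brown_card_centre [([202.4, 286.3, 62.3], 0.67)]
scene brown_card_front [([617.3, 99.0, 86.6], 0.73), ([229.2, 215.6, 62.4], 0.63), ([544.3, 137.8, 81.2], 0.47)]
scene brown_card_top [([202.2, 282.4, 132.5], 0.75), ([617.5, 155.5, 144.0], 0.37)]
scene black_card_centre [([617.5, 154.0, 150.2], 0.56), ([615.1, 99.2, 84.4], 0.4)]
scene red_card_centre [([639.0, 52.2, 80.8], 0.88), ([617.5, 100.4, 80.0], 0.64)]
scene shelf_lip [([519.7, -284.7, 29.5], 0.68), ([613.1, 99.3, 155.9], 0.62)]
side brown_card_centre [([204.5, 282.4, 65.3], 0.91), ([612.5, 159.0, 78.4], 0.75)]
side brown_card_front [([540.9, 136.8, 81.7], 0.78), ([226.3, 218.8, 62.9], 0.69), ([359.7, 153.3, 0.9], 0.56)]
side brown_card_top [([202.1, 288.7, 130.1], 0.85), ([616.4, 157.3, 146.4], 0.79)]
side black_card_centre [([613.8, 99.6, 84.0], 0.79)]
side red_card_centre [([631.1, 55.4, 83.5], 0.62)]
side shelf_lip [([613.4, 102.7, 156.6], 0.8)]
4.3667
```

View pics/w1b.png

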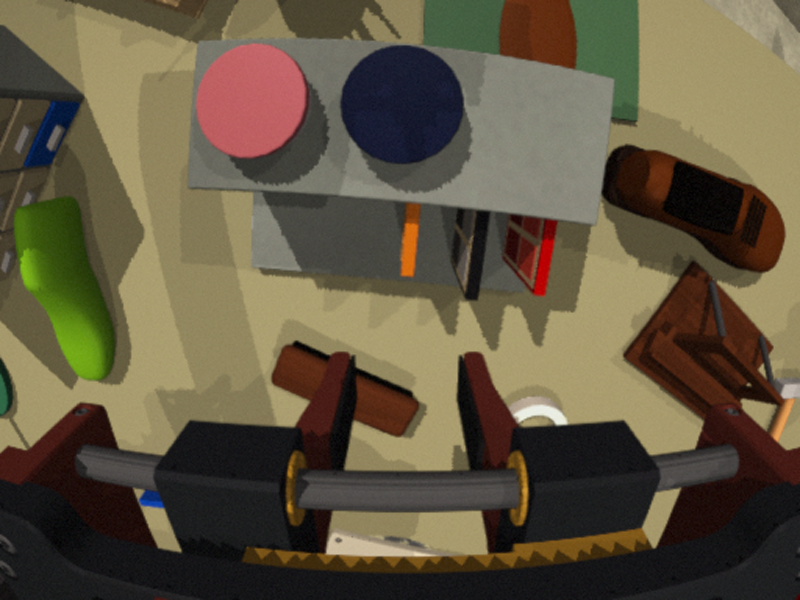

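```bash
cat >> h.py <<'E'
def wpix(uv,z,m):
    # pixel (native), plane z -> world xy ; wrist fisheye
    K=np.array(m["K"]); R,_=cv2.Rodrigues(np.array(m["rvec"],float)); t=np.array(m["tvec"]).ravel()
    d=(np.array(uv,float)-K[:2,2])/K[0,0]; th=np.hypot(*d); ray=np.r_[np.sin(th)*d/th,np.cos(th)]
    C=-R.T@t; w=R.T@ray; return C+w*(z-C[2])/w[2]
E
python3 - <<'E'
from h import *
np.set_printoptions(precision=1,suppress=True)
m=vision.camera_model("wrist"); s=512/800
P=lambda u,v,z: wpix(((u+.5)*s-.5,(v+.5)*s-.5),z,m)
a=P(188,187,175);b=P(597,223,175);print('shelf',a,b,np.degrees(np.arctan2(*(a-b)[[1,0]]))-90,np.linalg.norm(a-b))
for n,z,p in [('brown',148,[(401,276),(414,276),(405,203),(419,204)]),('black',148,[(468,299),(479,299),(479,211),(489,211)]),('red',148,[(535,294),(547,294),(549,218),(557,220)])]:
    q=[P(u,v,z) for u,v in p]; print(n,*q); f=(q[0]+q[1])/2; r=(q[2]+q[3])/2; print(f, np.degrees(np.arctan2(*(r-f)[[1,0]])))
i=cv2.imread("pics/w1.png")[110:200,230:370]; cv2.imwrite("pics/w1z.png",cv2.resize(i,None,fx=5.5,fy=5.5,interpolation=cv2.INTER_CUBIC))
E
```

```text
shelf [565.4 313.8 175. ] [632.9  23.3 175. ] 13.077600099137115 298.22233036106496
brown [542.2 143.1 148. ] [545.4 133.6 148. ] [596.3 157.8 148. ] [598.8 147.8 148. ]
[543.8 138.4 148. ] 15.031805784047481
black [541.2  87.7 148. ] [543.9  79.4 148. ] [608.5 103.7 148. ] [611.1  96.6 148. ]
[542.5  83.5 148. ] 13.902752689924522
red [562.2  37.7 148. ] [565.4  28.1 148. ] [622.3  50.4 148. ] [623.1  43.6 148. ]
[563.8  32.9 148. ] 13.439068807264558
```

View pics/w1z.png

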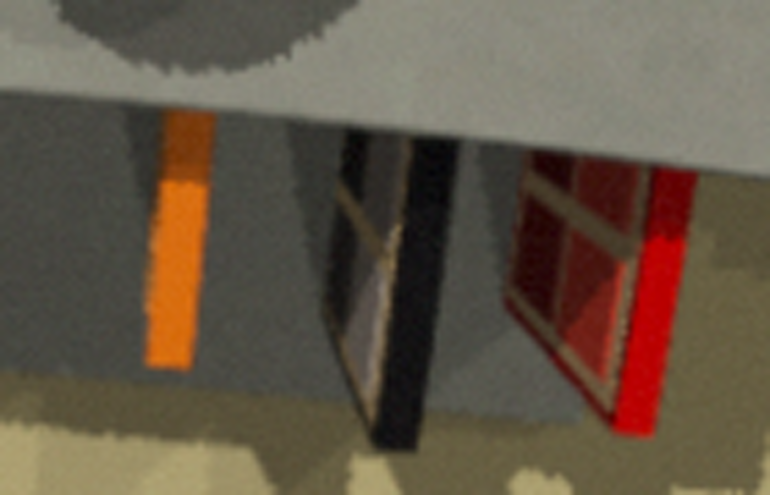

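Request:
carry_out(targets=[[[0,0,-4.8],[6,1,-35],40],[[0,0,-4.8],[12,2,-70],40],[[0,0,-4.8],[17,3,-105],40],[[0,0,-4.8],[17,3,-130],40],[[0,0,-4.8],[17,3,-135],40],[[0,0,-4.8],[17,3,-135],40]])

```text
t: 4.87
ee_pos: [566.2, 143.9, 163.6]
orientation: [3.119, 0.371, -0.006]
ft_force: [0.8, -0.4, 1.4]
width: 40.0
```

```bash
python3 - <<'E'
from h import *
np.set_printoptions(precision=2,suppress=True)
o=monitor.get_obs(); print(o["ee_pos"],o["orientation"],o["qpos"])
snap("wrist","w2"); i=cv2.imread("pics/w2.png"); cv2.imwrite("pics/w2b.png",cv2.resize(i,(800,600),interpolation=cv2.INTER_CUBIC))
E
```

```text
[566.17 143.86 163.61] [ 3.12  0.37 -0.01] [0.23 0.4  1.74 0.   1.   1.56]
```

View pics/w2b.png

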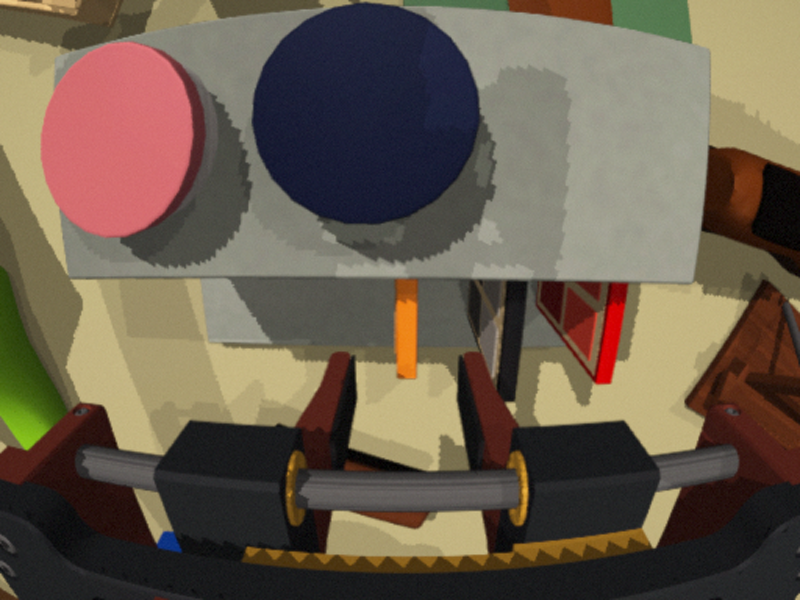

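```bash
python3 - <<'E'
from h import *
np.set_printoptions(precision=1,suppress=True)
m=vision.camera_model("wrist"); s=512/800
P=lambda u,v,z: wpix(((u+.5)*s-.5,(v+.5)*s-.5),z,m)
a=P(72,277,175);b=P(694,283,175);print('shelf',a,b,np.degrees(np.arctan2(*(a-b)[[1,0]]))-90)
for n,z,p in [('brown',148,[(397,379),(416,379),(397,280),(416,280)]),('red',148,[(597,383),(611,383),(612,283),(626,283)])]:
    q=[P(u,v,z) for u,v in p]; print(n,*q); f=(q[0]+q[1])/2; r=(q[2]+q[3])/2; print(f, np.degrees(np.arctan2(*(r-f)[[1,0]])))
E
```

```text
shelf [566.  313.1 175. ] [632.7  22.4 175. ] 12.932467805145961
brown [542.6 143.5 148. ] [544.9 134.2 148. ] [593.  155.3 148. ] [595.1 146.7 148. ]
[543.7 138.8 148. ] 13.623690630379581
red [562.8  37.6 148. ] [564.4  29.  148. ] [617.3  51.1 148. ] [619.3  43.2 148. ]
[563.6  33.3 148. ] 14.222113529139616
```

Request:
carry_out(targets=[[[0,0,0],[0,0,-15],40],[[0,0,-0.4],[0,0,-30],40],[[0,0,-0.4],[0,0,-42],40],[[0,0,-0.4],[0,0,-49],40],[[0,0,-0.4],[0,0,-49],40],[[0,0,-0.4],[0,0,-49],20],[[0,0,-0.4],[0,0,-49],10],[[0,0,-0.4],[0,0,-49],0],[[0,0,-0.4],[0,0,-49],0],[[0,0,-0.4],[0,0,-49],0]])

```text
t: 5.75
ee_pos: [567.7, 144.2, 116.8]
orientation: [-3.121, -0.36, -0.001]
ft_force: [0.8, -0.2, -0.1]
width: 10.2
```

Request:
carry_out(targets=[[[0,0,0],[0,0,0],0],[[0,0,0],[0,0,0],0],[[0,0,0],[0,0,0],0]])

```text
t: 6.0
ee_pos: [567.7, 144.2, 116.7]
orientation: [-3.121, -0.36, -0.001]
ft_force: [0.0, -0.2, 4.9]
width: 9.3
```

Request:
carry_out(targets=[[[0,0,0],[-6,-1.4,0],0],[[0,0,0],[-13,-3,0],0],[[0,0,0],[-20,-4.7,0],0],[[0,0,0],[-27,-6.3,0],0],[[0,0,0],[-34,-8,0],0],[[0,0,0],[-41,-9.6,0],0],[[0,0,0],[-48,-11.3,0],0],[[0,0,0],[-48,-11.3,0],0]])

```text
t: 6.67
ee_pos: [521.4, 133.3, 118.0]
orientation: [-3.12, -0.36, -0.01]
ft_force: [2.2, 0.0, 7.2]
width: 9.2
```

```bash
python3 - <<'E'
from h import *
np.set_printoptions(precision=2,suppress=True)
o=monitor.get_obs(); print(o["ee_pos"],o["orientation"],o["ft_force"],o["moment"],o["width"])
snap("wrist","w3"); i=cv2.imread("pics/w3.png"); cv2.imwrite("pics/w3b.png",cv2.resize(i,(800,600),interpolation=cv2.INTER_CUBIC))
E
```

```text
[521.37 133.28 117.97] [-3.12 -0.36 -0.01] [2.18 0.02 7.23] [ 0.17 -0.57 -0.02] 9.198126080516122
```

View pics/w3b.png

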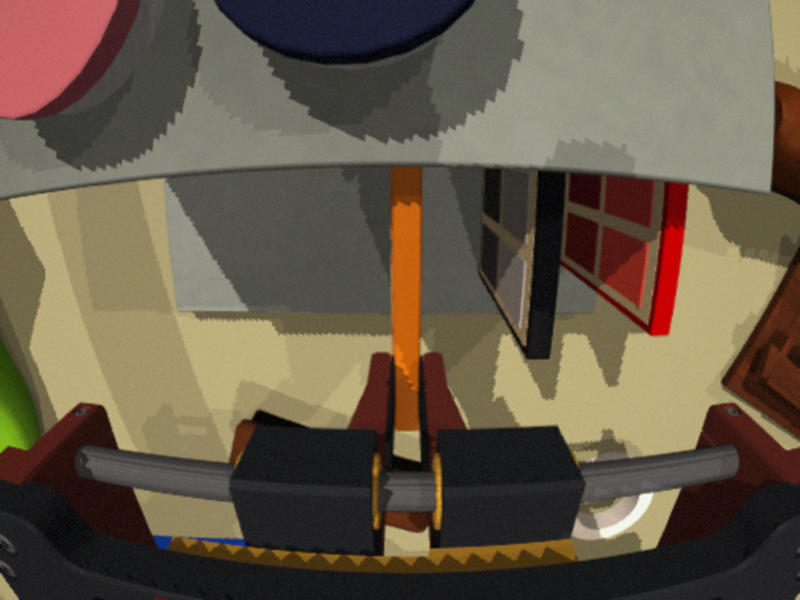

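Request:
carry_out(targets=[[[0,0,0],[0,0,0],34],[[0,0,0],[0,0,0],34],[[0,0,0],[0,0,0],34],[[0,0,0],[0,0,0],34],[[0,0,0],[10,2.3,0],34],[[0,0,0],[20,4.7,0],34],[[0,0,0],[30,7,0],34],[[0,0,0],[40,9.4,0],34],[[0,0,0],[47,11,0],34],[[0,0,0],[47,11,0],34]])

```text
t: 7.55
ee_pos: [568.5, 144.3, 116.3]
orientation: [-3.121, -0.36, -0.002]
ft_force: [0.8, -0.1, 0.1]
width: 34.1
```

```bash
python3 - <<'E'
from h import *
np.set_printoptions(precision=2,suppress=True)
o=monitor.get_obs(); print(o["t"],o["ee_pos"],o["orientation"],o["ft_force"],o["moment"],o["width"])
snap("wrist","w4"); i=cv2.imread("pics/w4.png"); cv2.imwrite("pics/w4b.png",cv2.resize(i,(800,600),interpolation=cv2.INTER_CUBIC))
snap("side","s4"); i=cv2.imread("pics/s4.png")[80:220,200:340]; cv2.imwrite("pics/s4b.png",cv2.resize(i,None,fx=4,fy=4,interpolation=cv2.INTER_CUBIC))
E
```

```text
7.55 [568.48 144.34 116.25] [-3.12 -0.36 -0.  ] [ 0.8  -0.11  0.1 ] [-0.01  0.09 -0.01] 34.110518027402904
```

View pics/w4b.png

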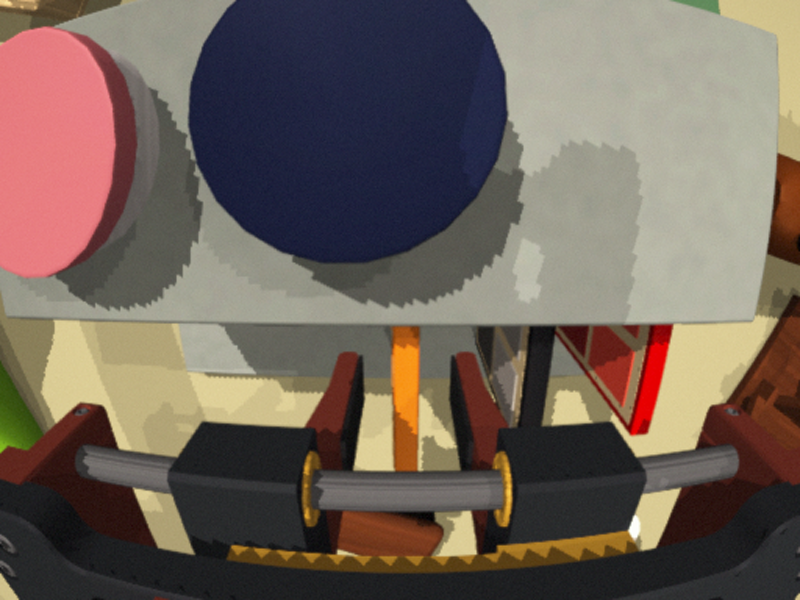

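View pics/s4b.png

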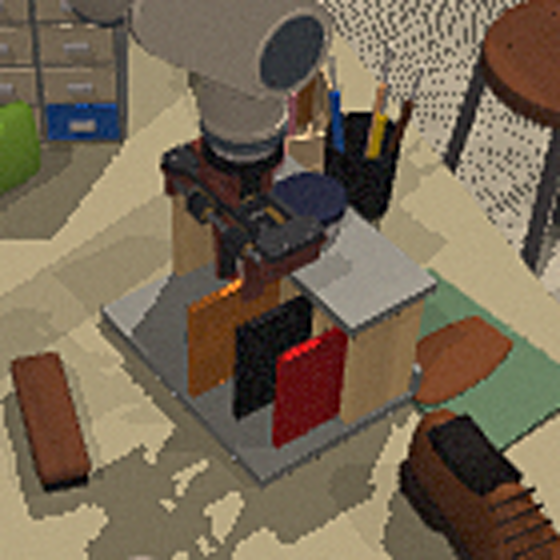

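Request:
carry_out(targets=[[[0,0,0],[0,0,0],15],[[0,0,0],[0,0,0],0],[[0,0,0],[0,0,0],0],[[0,0,0],[0,0,0],0],[[0,0,0],[0,0,0],0],[[0,0,0],[0,0,0],0]])

```text
t: 8.15
ee_pos: [566.2, 143.8, 116.4]
orientation: [-3.121, -0.36, 0.0]
ft_force: [-1.0, -0.4, 0.4]
width: 8.9
```

Request:
carry_out(targets=[[[0,0,0],[-6,-1.4,0],0],[[0,0,0],[-13,-3,0],0],[[0,0,0],[-20,-4.7,0],0],[[0,0,0],[-27,-6.3,0],0],[[0,0,0],[-34,-8,0],0],[[0,0,0],[-41,-9.6,0],0],[[0,0,0],[-48,-11.3,0],0],[[0,0,0],[-54,-12.7,0],0],[[0,0,0],[-60,-14.1,0],0],[[0,0,0],[-60,-14.1,0],0]])

```text
t: 8.98
ee_pos: [506.0, 129.6, 116.8]
orientation: [-3.121, -0.36, -0.002]
ft_force: [2.3, 0.4, 6.6]
width: 9.3
```

```bash
python3 - <<'E'
from h import *
np.set_printoptions(precision=2,suppress=True)
o=monitor.get_obs(); print(o["t"],o["ee_pos"],o["orientation"],o["ft_force"],o["moment"],o["width"])
snap("wrist","w5"); i=cv2.imread("pics/w5.png"); cv2.imwrite("pics/w5b.png",cv2.resize(i,(800,600),interpolation=cv2.INTER_CUBIC))
snap("scene","c5"); i=cv2.imread("pics/c5.png")[100:280,180:380]; cv2.imwrite("pics/c5b.png",cv2.resize(i,None,fx=4,fy=3.3,interpolation=cv2.INTER_CUBIC))
E
```

```text
8.9833 [505.96 129.64 116.82] [-3.12 -0.36 -0.  ] [2.33 0.41 6.62] [ 0.07 -0.36  0.02] 9.292530456187242
```

View pics/w5b.png

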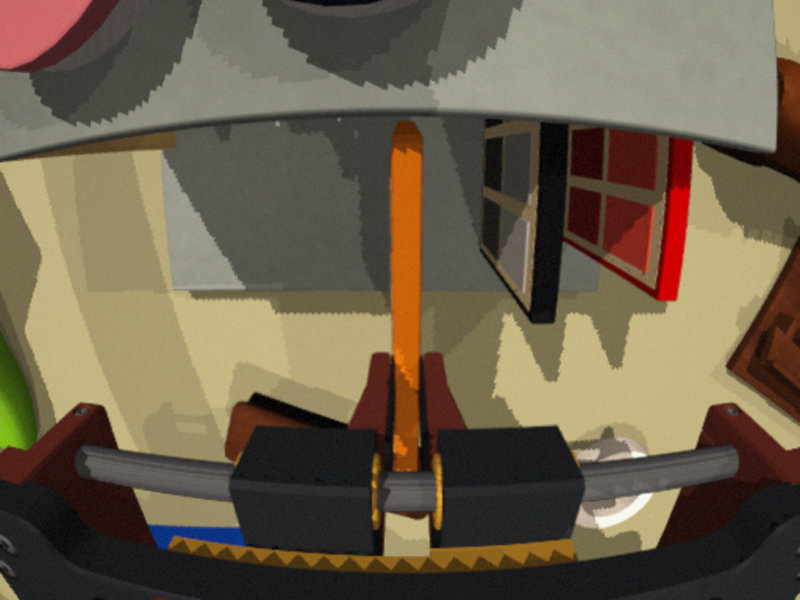

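View pics/c5b.png

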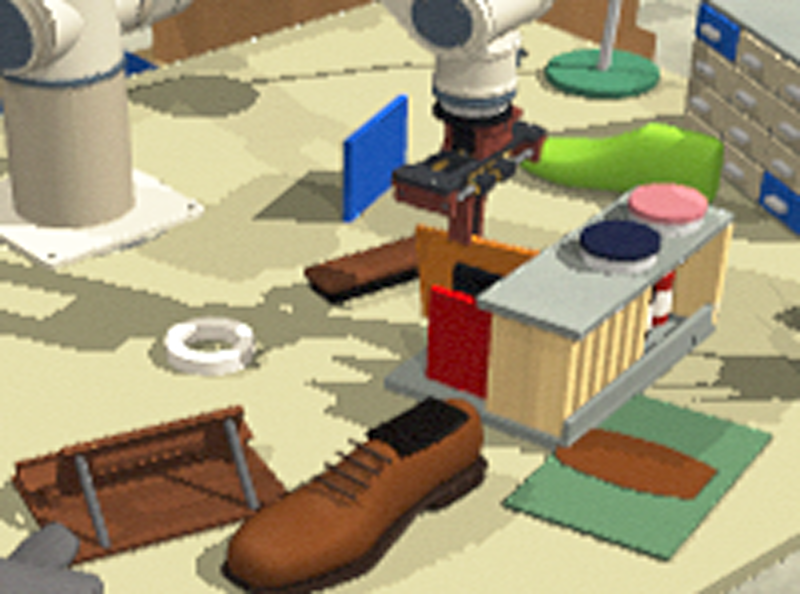

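```bash
python3 - <<'E'
from h import *
np.set_printoptions(precision=1,suppress=True)
m=vision.camera_model("wrist"); s=512/800
P=lambda u,v,z: wpix(((u+.5)*s-.5,(v+.5)*s-.5),z,m)
d=np.array([.9736,.2284,0])
r=P(406,121,148); l=P(406,112,175); l2=P(406,112,160); print(r,r@d,l,l@d,l2@d, 'front', r@d-150, 'tcp',monitor.get_obs()["ee_pos"]@d)
i=cv2.imread("pics/w5.png")[50:120,210:310]; cv2.imwrite("pics/w5z.png",cv2.resize(i,None,fx=6,fy=6,interpolation=cv2.INTER_CUBIC))
E
```

```text
[600.7 152.6 148. ] 619.7113576629021 [601.4 152.7 175. ] 620.3918594688073 621.7438618834592 front 469.71135766290206 tcp 522.9025157233194
```

View pics/w5z.png

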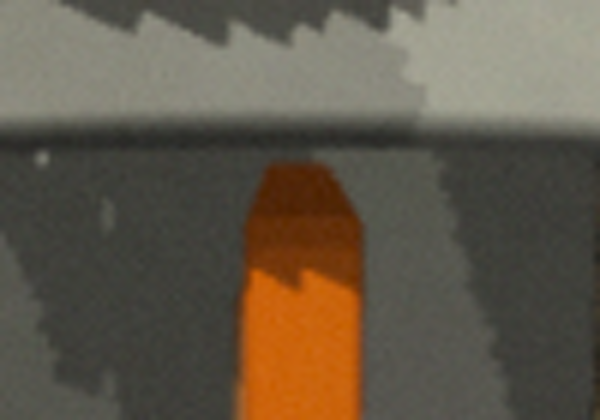

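```bash
python3 - <<'E'
from h import *
np.set_printoptions(precision=1,suppress=True)
m=vision.camera_model("wrist")
d=np.array([.9736,.2284,0]);n=np.array([-.2284,.9736,0])
r=wpix((210+305/6,50+215/6),148,m); l=wpix((210+305/6,50+150/6),160,m);b=wpix((210+300/6,50+163/6),18,m)
print(r,r@d,l@d,'bottom rear',b@d,b@n,r@n,'tcp',monitor.get_obs()["ee_pos"]@d,monitor.get_obs()["ee_pos"]@n)
E
```

```text
[596.4 150.9 148. ] 615.0916847568678 619.9931330600109 bottom rear 628.9852793987785 10.982661464451034 10.70280692339252 tcp 522.9025157233194 10.646663269865025
```

Request:
carry_out(targets=[[[0,0,0],[-5,-1.2,0],0],[[0,0,0],[-11,-2.6,0],0],[[0,0,0],[-18,-4.2,0],0],[[0,0,0],[-25,-5.9,0],0],[[0,0,0],[-25,-5.9,0],0],[[0,0,0],[-25,-5.9,0],0]])

```text
t: 9.58
ee_pos: [480.1, 123.5, 115.7]
orientation: [3.121, 0.36, -0.003]
ft_force: [0.0, -0.3, -1.4]
width: 9.4
```

```bash
python3 - <<'E'
from h import *
np.set_printoptions(precision=2,suppress=True)
o=monitor.get_obs(); print(o["t"],o["ee_pos"],o["orientation"],o["ft_force"],o["moment"],o["width"])
snap("wrist","w6"); i=cv2.imread("pics/w6.png"); cv2.imwrite("pics/w6b.png",cv2.resize(i,(800,600),interpolation=cv2.INTER_CUBIC))
snap("side","s6"); i=cv2.imread("pics/s6.png")[80:220,200:340]; cv2.imwrite("pics/s6b.png",cv2.resize(i,None,fx=4,fy=4,interpolation=cv2.INTER_CUBIC))
E
```

```text
9.5833 [480.05 123.53 115.72] [ 3.12  0.36 -0.  ] [ 0.   -0.3  -1.44] [-0.01  0.11 -0.04] 9.386818375911112
```

View pics/w6b.png

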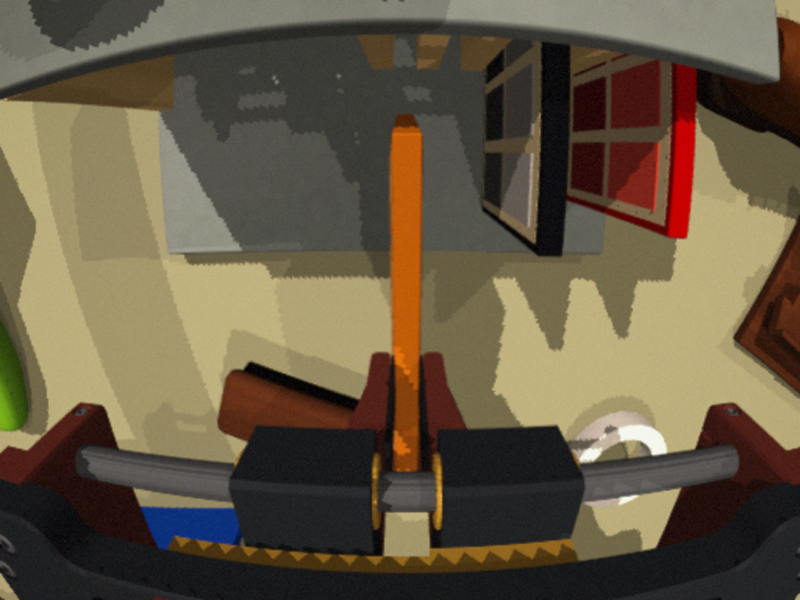

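View pics/s6b.png

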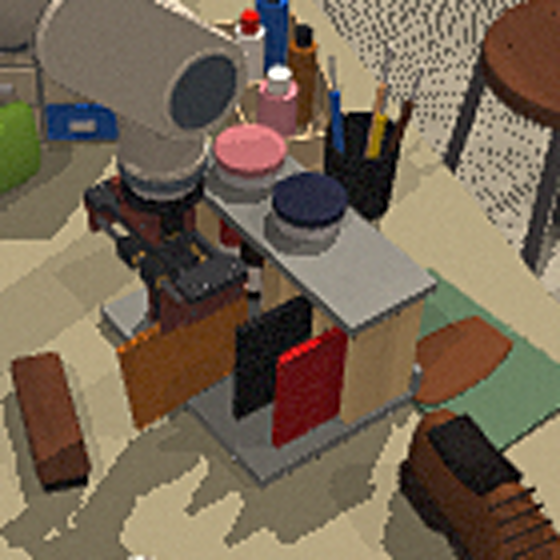

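Request:
carry_out(targets=[[[0,0,0],[0,0,8],0],[[0,0,0],[0,0,25],0],[[0,0,0],[0,0,50],0],[[0,0,0],[0,0,80],0],[[0,0,0],[-3,-15,110],0],[[0,0,0],[-8,-40,135],0],[[0,0,0],[-15,-70,150],0],[[0,0,0],[-23,-102,155],0],[[0,0,0],[-31,-134,155],0],[[0,0,0],[-39,-166,155],0]])

```text
t: 10.52
ee_pos: [442.4, -43.4, 272.7]
orientation: [3.12, 0.361, 0.003]
ft_force: [0.2, 0.1, -1.0]
width: 9.3
```

Request:
carry_out(targets=[[[0,0,0],[-8,-32,0],0],[[0,0,0],[-16,-64,0],0],[[0,0,0],[-24,-96,0],0],[[0,0,0],[-32,-125,0],0],[[0,0,0],[-38,-145,0],0],[[0,0,0],[-40,-155,0],0],[[0,0,0],[-40,-155,0],0],[[0,0,0],[-40,-155,0],0]])

```text
t: 11.18
ee_pos: [402.5, -196.9, 271.5]
orientation: [-3.121, -0.358, -0.0]
ft_force: [0.2, 1.1, -0.6]
width: 9.0
```

```bash
python3 - <<'E'
from h import *
np.set_printoptions(precision=2,suppress=True)
o=monitor.get_obs(); print(o["t"],o["ee_pos"],o["orientation"],o["ft_force"],o["moment"],o["width"],o["qpos"])
snap("wrist","w7"); i=cv2.imread("pics/w7.png"); cv2.imwrite("pics/w7b.png",cv2.resize(i,(800,600),interpolation=cv2.INTER_CUBIC))
import pickle; pickle.dump(vision.camera_model("wrist"),open("w7.pkl","wb"))
for c in ["wrist","side","scene"]:
    if c!="wrist": snap(c,c+"7")
    for q in ["brown_card_centre","brown_card_front","brown_card_top","rest_corner","rest_back_top","rest"]:
        r=place_of(q,c)
        print(c,q,[(c2w(x["point"],c).round(1).tolist(),round(x["confidence"],2)) for x in r[:3]])
i=cv2.imread("pics/side7.png")[180:320,220:360]; cv2.imwrite("pics/s7b.png",cv2.resize(i,None,fx=4.2,fy=4.2,interpolation=cv2.INTER_CUBIC))
print(monitor.get_obs()["t"])
E
```

```text
11.1833 [ 402.53 -196.94  271.47] [-3.12 -0.36 -0.  ] [ 0.19  1.05 -0.58] [-0.04  0.26  0.02] 9.019230144013596 [-0.48  0.06  1.92  0.    1.16  0.86]
wrist brown_card_centre [([199.8, 288.8, 67.9], 0.57)]
wrist brown_card_front [([225.5, 213.3, 62.6], 0.6)]
wrist brown_card_top []
wrist rest_corner [([517.7, -282.1, 28.4], 0.82)]
wrist rest_back_top [([420.3, -191.7, 306.2], 0.64)]
wrist rest [([521.2, -284.4, 1.3], 0.92), ([518.3, -283.3, 29.7], 0.69), ([418.6, -187.0, 307.5], 0.17)]
side brown_card_centre [([360.0, 155.2, 0.5], 0.74), ([423.9, -186.2, 236.9], 0.61)]
side brown_card_front [([355.0, -207.0, 229.7], 0.76), ([633.1, 53.5, 84.4], 0.69), ([227.0, 215.6, 64.2], 0.59)]
side brown_card_top [([197.2, 286.2, 127.2], 0.91), ([422.6, -191.3, 302.3], 0.81), ([366.1, -88.9, -0.0], 0.54)]
side rest_corner [([519.9, -275.6, 29.8], 0.81), ([423.7, -187.1, 237.0], 0.5)]
side rest_back_top [([549.8, -289.2, 107.6], 0.65), ([361.5, 152.7, 1.3], 0.56), ([609.3, 103.5, 160.0], 0.27)]
side rest [([520.2, -278.7, -3.4], 0.95), ([422.3, -186.1, 237.0], 0.72)]
scene brown_card_centre [([200.7, 283.4, 63.0], 0.93), ([427.9, -188.4, 236.7], 0.61)]
scene brown_card_front [([355.1, -207.2, 228.6], 0.87), ([233.2, 216.2, 61.5], 0.8)]
scene brown_card_top [([199.6, 287.8, 129.3], 0.67), ([423.2, -192.5, 301.3], 0.6)]
scene rest_corner [([518.1, -284.0, 31.6], 0.72)]
scene rest_back_top [([551.8, -286.0, 108.9], 0.89)]
scene rest [([437.0, -185.0, 176.4], 0.23)]
12.2333
```

View pics/w7b.png

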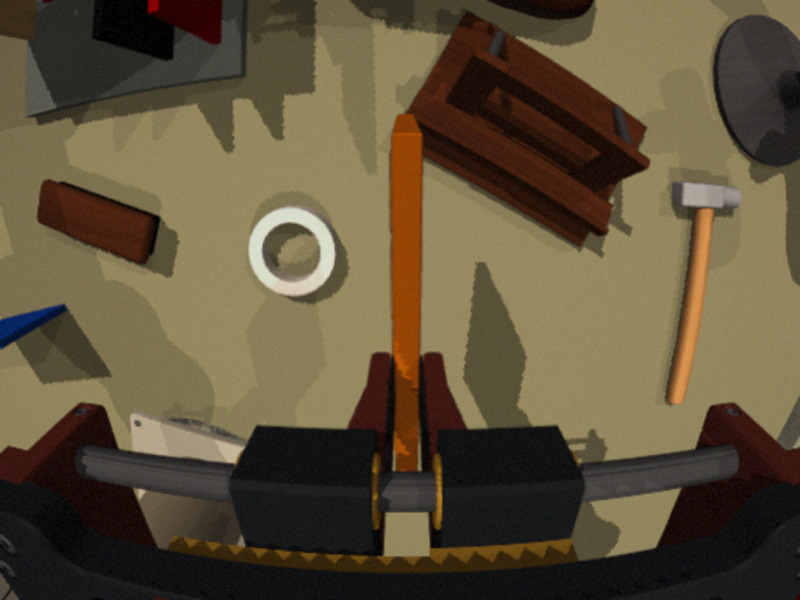

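View pics/s7b.png

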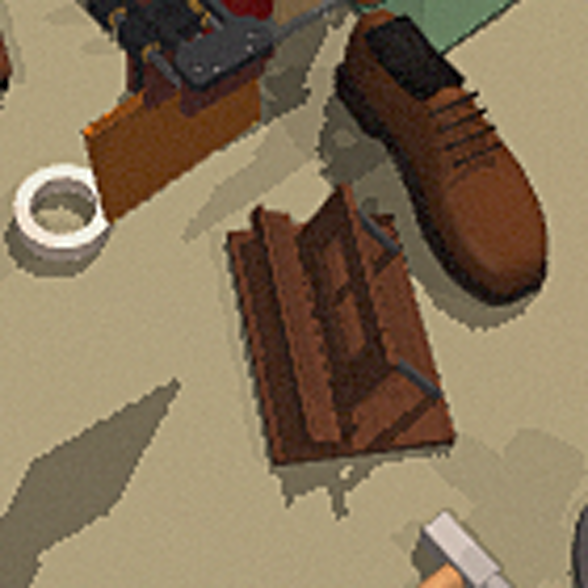

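```bash
python3 - <<'E'
from h import *
np.set_printoptions(precision=1,suppress=True)
for c in ["side","scene"]:
    m=vision.camera_model(c)
    p,_=cv2.projectPoints(np.array([[424.,-190,237]]),np.array(m["rvec"],float),np.array(m["tvec"],float),np.array(m["K"]),None); p=p.ravel().astype(int); print(c,p)
    i=cv2.imread(f"pics/{c}7.png"); x0,y0=p[0]-40,p[1]-35; print(x0,y0)
    cv2.imwrite(f"pics/{c}7z.png",cv2.resize(i[y0:y0+70,x0:x0+80],None,fx=8,fy=8,interpolation=cv2.INTER_CUBIC))
E
```

```text
side [260 210]
220 175
scene [217 171]
177 136
```

View pics/side7z.png

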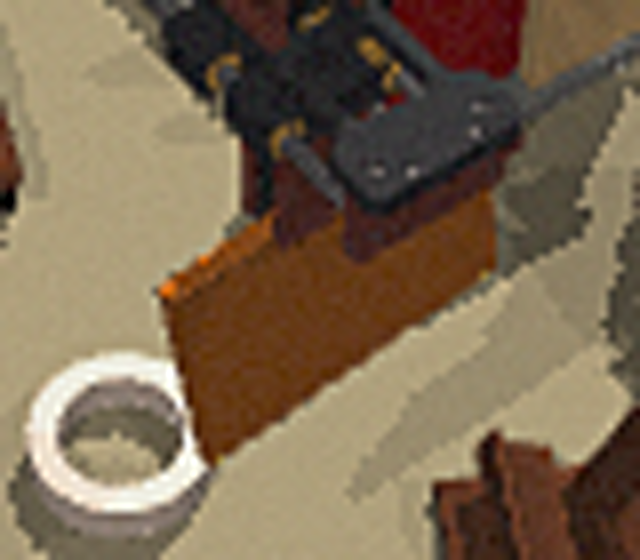

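View pics/scene7z.png

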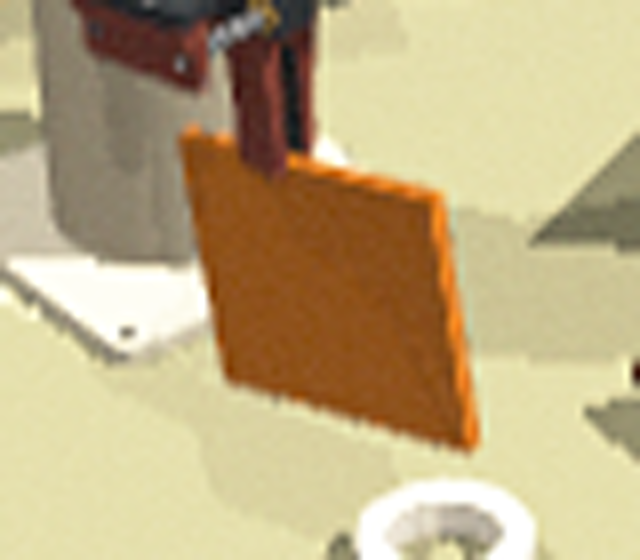

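```bash
cat > fit.py <<'E'
from h import *
from scipy.optimize import least_squares
from scipy.spatial.transform import Rotation as Ro
np.set_printoptions(precision=2,suppress=True)
obs={"scene":((177,136),{(-75,65):(187,135),(-75,-65):(230,382),(75,-65):(466,447),(75,65):(431,197)}),
"side":((220,175),{(-75,65):(169,298),(-75,-65):(208,462),(75,-65):(492,268)})}
tcp=np.array([402.53,-196.94,271.47]); yaw=np.radians(13.16)
def card(p): # along,z,pitch(about card y),lat,yaw
    R=Ro.from_euler("ZY",[yaw+p[4],p[2]]); 
    c=tcp+Ro.from_euler("z",yaw).apply([p[0],p[3],p[1]]); return R,c
def res(p,full=False):
    R,c=card(p); out=[]
    for cam,(o,d) in obs.items():
        m=vision.camera_model(cam)
        W=np.array([c+R.apply([x,-5,z]) for x,z in d])
        q,_=cv2.projectPoints(W,np.array(m["rvec"],float),np.array(m["tvec"],float),np.array(m["K"]),None)
        px=np.array([[o[0]+(u+.5)/8-.5,o[1]+(v+.5)/8-.5] for u,v in d.values()])
        out.append((q[:,0]-px).ravel())
    r=np.concatenate(out)
    return r if full else np.r_[r,p[3]/3,p[4]/.03]
s=least_squares(res,[20,-35,0,0,0]); print(s.x,np.degrees(s.x[2]),np.degrees(s.x[4])); print(res(s.x,True).reshape(-1,2))
R,c=card(s.x); print('centre',c,'zaxis',R.apply([0,0,1]))
E
python3 fit.py
```

```text
[ 26.73 -31.27  -0.13   3.27  -0.01] -7.629321563387187 -0.4977427686377061
[[-0.71 -0.66]
 [-0.4  -0.47]
 [ 0.69  0.78]
 [ 0.24 -0.25]
 [-0.14  0.2 ]
 [ 0.17  0.67]
 [ 0.91  0.12]]
centre [ 427.81 -187.67  240.2 ] zaxis [-0.13 -0.03  0.99]
```

```bash
python3 - <<'E'
import cv2
i=cv2.imread("pics/w7.png")[65:105,235:285]; cv2.imwrite("pics/w7z.png",cv2.resize(i,None,fx=12,fy=12,interpolation=cv2.INTER_CUBIC))
i=cv2.imread("pics/w7.png")[0:165,255:425]; cv2.imwrite("pics/w7r.png",cv2.resize(i,None,fx=3.6,fy=3.6,interpolation=cv2.INTER_CUBIC))
E
```

```text
(no output)
```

View pics/w7z.png

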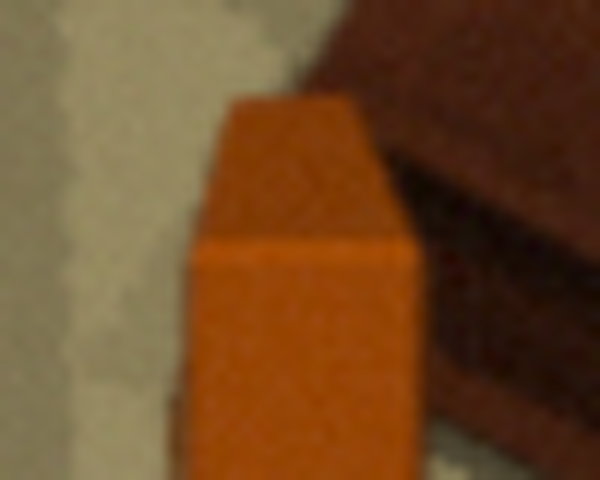

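View pics/w7r.png

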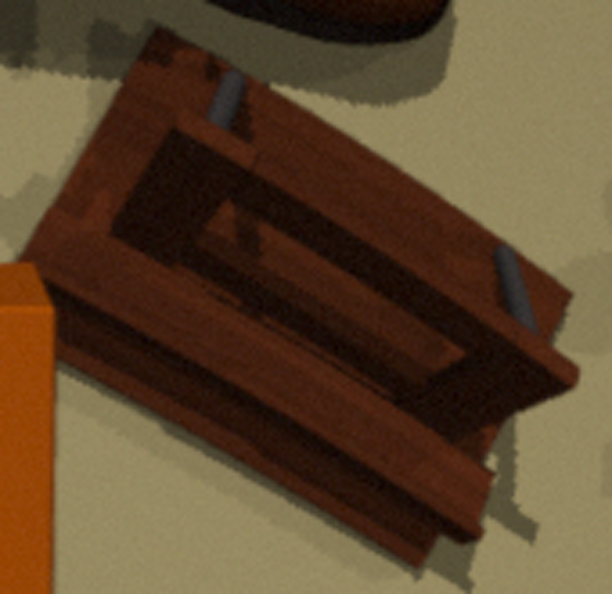

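```bash
cat > fit2.py <<'E'
from fit import *
import pickle
mw=pickle.load(open("w7.pkl","rb"))
Rw,_=cv2.Rodrigues(np.array(mw["rvec"],float)); tw=np.array(mw["tvec"]).ravel(); Kw=np.array(mw["K"])
def wproj(W):
    q,_=cv2.fisheye.projectPoints(np.array(W,float).reshape(-1,1,3),np.array(mw["rvec"],float).reshape(3,1),tw.reshape(3,1),Kw,np.zeros(4)); return q[:,0]
wo={(75,5,65):(193,242),(75,-5,65):(418,242),(75,5,-65):(232,97),(75,-5,-65):(353,97)}
def resw(p,full=False):
    R,c=card(p)
    px=np.array([[235+(u+.5)/12-.5,65+(v+.5)/12-.5] for u,v in wo.values()])
    r=(wproj([c+R.apply(k) for k in wo])-px).ravel()
    return r if full else np.r_[r,(p[3])/3,p[4]/.03,(p[1]+33)/4]
s1=least_squares(resw,[20,-35,0,0,0]); print('wrist only',s1.x,np.degrees(s1.x[2]),resw(s1.x,True))
s2=least_squares(lambda p:np.r_[res(p),resw(p,True)],[20,-35,0,0,0]); print('all',s2.x,np.degrees(s2.x[2]));print(resw(s2.x,True),res(s2.x,True))
R,c=card(s2.x); print(c)
P=lambda u,v,z: wpix((255+(u+.5)/3.6-.5,(v+.5)/3.6-.5),z,mw)
for n,a,b,z in [('backtop front edge',(178,128),(578,385),108.8),('backtop rear',(200,115),(578,370),108.8),('base front',(65,368),(420,567),0),('base rear',(155,28),(572,293),10),('lip top front',(55,290),(478,540),48),('lip top rear',(100,268),(495,472),48)]:
    A=P(*a,z);B=P(*b,z);print(n,A,B,(A+B)/2,np.linalg.norm(A-B),np.degrees(np.arctan2(*(A-B)[[1,0]]))-90)
E
python3 fit2.py
```

```text
[ 26.73 -31.27  -0.13   3.27  -0.01] -7.629321563387187 -0.4977427686377061
[[-0.71 -0.66]
 [-0.4  -0.47]
 [ 0.69  0.78]
 [ 0.24 -0.25]
 [-0.14  0.2 ]
 [ 0.17  0.67]
 [ 0.91  0.12]]
centre [ 427.81 -187.67  240.2 ] zaxis [-0.13 -0.03  0.99]
wrist only [ 26.89 -34.63  -0.13   0.12   0.02] -7.541223926426627 [-0.96  0.14  0.38 -0.15  0.15  0.1   0.94 -0.06]
all [ 26.66 -30.93  -0.13   2.01  -0.01] -7.483142215432352
[-1.52 -0.14  0.31  0.09  0.4  -0.07  1.33  0.05] [-0.91 -0.67 -0.66 -0.47  0.4   0.91  0.   -0.11  0.09  0.33  0.31  0.86
  1.12  0.4 ]
[ 428.03 -188.92  240.54]
backtop front edge [ 572.71 -209.11  108.8 ] [ 531.33 -371.01  108.8 ] [ 552.02 -290.06  108.8 ] 167.1040165473619 -14.336369355344573
backtop rear [ 579.2  -215.08  108.8 ] [ 536.53 -369.43  108.8 ] [ 557.87 -292.26  108.8 ] 160.13724076936816 -15.451379007898254
base front [ 484.47 -196.98    0.  ] [ 439.9  -377.14    0.  ] [ 462.19 -287.06    0.  ] 185.58542357788724 -13.893014820944046
base rear [ 638.62 -198.96   10.  ] [ 583.9  -410.58   10.  ] [ 611.26 -304.77   10.  ] 218.58384244747398 -14.499704939794839
lip top front [ 513.13 -184.12   48.  ] [ 462.55 -378.46   48.  ] [ 487.84 -281.29   48.  ] 200.81100348322173 -14.58927806358598
lip top rear [ 525.6  -198.71   48.  ] [ 491.99 -377.08   48.  ] [ 508.79 -287.9    48.  ] 181.51170752117562 -10.669232406174018
```

```bash
cat > plan.py <<'E'
from h import *
from scipy.spatial.transform import Rotation as Ro
np.set_printoptions(precision=1,suppress=True)
yr=np.radians(-14.3); C=np.array([518.9,-281.3,30.]); a=np.radians(22)
X=np.array([np.cos(yr),np.sin(yr),0]);Y=np.array([-np.sin(yr),np.cos(yr),0]);Z=np.array([0,0,1.])
n=-X*np.cos(a)+Z*np.sin(a); u=X*np.sin(a)+Z*np.cos(a)
Rt=Ro.from_matrix(np.c_[Y,n,u])
R0=Ro.from_euler("ZY",[np.radians(13.0),np.radians(-7.5)])
tcp0=np.array([402.53,-196.94,271.47]); c0=np.array([428.,-188.9,240.5])
# remove lateral: grip centred
lat=np.array([-np.sin(np.radians(13.16)),np.cos(np.radians(13.16)),0]); c0=c0-lat*((c0-tcp0)@lat)
D=Rt*R0.inv()
print('grasp in card frame',R0.inv().apply(tcp0-c0))
def tcp_at(s,g,l=0): # s above ledge, g off back, l lateral of card centre
    return C+u*(65+s)+n*(5+g)+Y*l+D.apply(tcp0-c0)
E
python3 - <<'E'
from plan import *
rv=np.degrees(D.as_rotvec()); print('D rotvec',rv,np.linalg.norm(rv))
for s,g in [(100,8),(40,6),(15,4),(0,0)]: print(s,g,tcp_at(s,g),tcp_at(s,g)-tcp0)
print('n',n,'u',u)
o=monitor.get_obs(); np.set_printoptions(precision=2); print(o["ee_pos"],o["t"],o["orientation"])
E
```

```text
grasp in card frame [-22.4  -0.1  34.2]
D rotvec [11.1 21.8 63.2] 67.7969523216419
100 8 [ 574.1 -318.4  219.5] [ 171.5 -121.5  -52. ]
40 6 [ 554.1 -313.3  163.1] [ 151.6 -116.4 -108.3]
15 4 [ 546.8 -311.5  139.2] [ 144.3 -114.5 -132.3]
0 0 [ 545.  -311.   123.8] [ 142.4 -114.1 -147.7]
n [-0.9  0.2  0.4] u [ 0.4 -0.1  0.9]
[ 402.37 -197.19  271.26] 12.2333 [-3.12 -0.36  0.  ]
```

Request:
carry_out(targets=[[[1.1,2.2,6.3],[10,-7,5],0],[[2.2,4.4,12.6],[27,-19,5],0],[[3.3,6.5,19],[46,-33,5],0],[[4.4,8.7,25.3],[65,-46,5],0],[[5.6,10.9,31.6],[84,-60,0],0],[[6.7,13.1,37.9],[103,-73,-5],0],[[7.8,15.3,44.2],[122,-87,-10],0],[[8.9,17.4,50.6],[141,-100,-20],0],[[10,19.6,56.9],[158,-112,-35],0],[[11.1,21.8,63.2],[171.5,-121.5,-52],0]])

```text
t: 13.07
ee_pos: [575.7, -320.0, 218.8]
orientation: [-2.243, -1.802, 0.493]
ft_force: [-1.2, -0.2, -1.1]
width: 8.9
```

Request:
carry_out(targets=[[[0,0,0],[0,0,0],0],[[0,0,0],[0,0,0],0],[[0,0,0],[0,0,0],0]])

```text
t: 13.32
ee_pos: [573.6, -318.4, 219.5]
orientation: [-2.249, -1.794, 0.492]
ft_force: [-0.4, 0.3, 0.3]
width: 9.3
```

```bash
cat > look.py <<'E'
import sys
from h import *
np.set_printoptions(precision=2,suppress=True)
t=sys.argv[1]
o=monitor.get_obs(); print(o["t"],o["ee_pos"],o["orientation"],o["ft_force"],o["moment"],o["width"],o["qpos"])
for c in ["side","scene"]:
    m=vision.camera_model(c); snap(c,c+t)
    p,_=cv2.projectPoints(np.array([[535.,-285,100]]),np.array(m["rvec"],float),np.array(m["tvec"],float),np.array(m["K"]),None); p=p.ravel().astype(int)
    i=cv2.imread(f"pics/{c}{t}.png"); x0,y0=max(p[0]-50,0),max(p[1]-50,0); print(c,x0,y0)
    cv2.imwrite(f"pics/{c}{t}z.png",cv2.resize(i[y0:y0+85,x0:x0+100],None,fx=7,fy=7,interpolation=cv2.INTER_CUBIC))
    for q in ["brown_card_centre","brown_card_front","brown_card_top"]:
        r=place_of(q,c); print(c,q,[(c2w(x["point"],c).round(1).tolist(),round(x["confidence"],2)) for x in r[:3]])
E
python3 look.py 8
```

```text
13.3167 [ 573.61 -318.43  219.53] [-2.25 -1.79  0.49] [-0.41  0.31  0.3 ] [-0.03 -0.18  0.02] 9.293883145051058 [-0.43  0.64  1.26 -0.19  1.59 -0.17]
side 251 195
side brown_card_centre [([562.6, -291.5, 184.7], 0.97), ([200.5, 282.4, 66.8], 0.76)]
side brown_card_front [([548.4, -368.2, 185.2], 0.79), ([229.5, 220.0, 65.5], 0.57), ([355.9, 523.6, -1.2], 0.29)]
side brown_card_top [([588.7, -296.3, 245.8], 0.96), ([199.6, 286.2, 128.7], 0.77)]
scene 165 176
scene brown_card_centre [([566.1, -295.0, 187.6], 0.72), ([200.2, 282.7, 65.2], 0.7)]
scene brown_card_front [([230.2, 217.2, 63.6], 0.68), ([549.3, -367.5, 187.8], 0.67)]
scene brown_card_top [([593.6, -300.8, 245.6], 0.8), ([201.8, 285.5, 129.9], 0.63), ([611.9, 101.9, -5.7], 0.48)]
```

View pics/side8z.png

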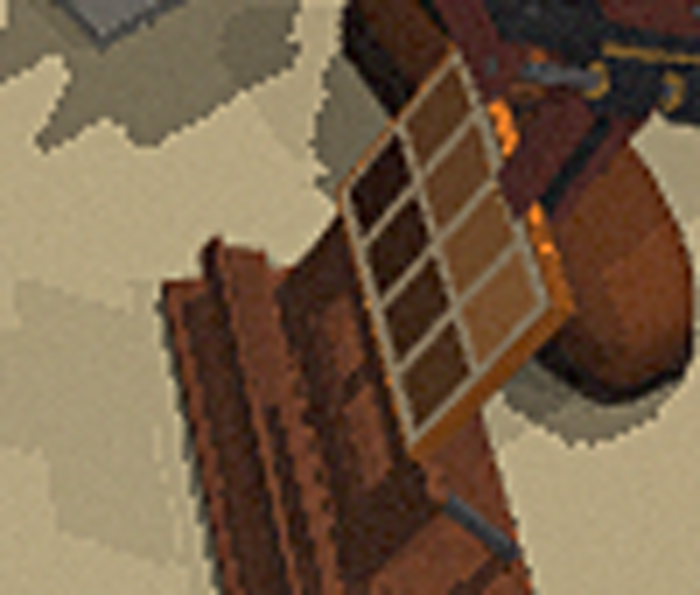

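View pics/scene8z.png

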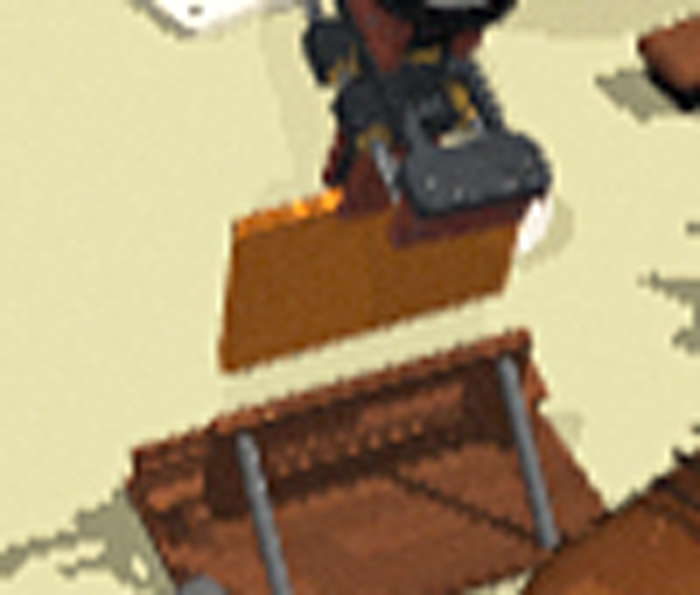

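Request:
carry_out(targets=[[[0,0,0],[-3,0.8,-9],0],[[0,0,0],[-9,2.3,-27],0],[[0,0,0],[-15,3.8,-45],0],[[0,0,0],[-21,5.3,-62],0],[[0,0,0],[-25,6.4,-74],0],[[0,0,0],[-27.3,6.9,-80.3],0],[[0,0,0],[-27.3,6.9,-80.3],0],[[0,0,0],[-27.3,6.9,-80.3],0]])

```text
t: 14.38
ee_pos: [546.8, -311.9, 139.1]
orientation: [-2.247, -1.797, 0.492]
ft_force: [-0.3, -1.2, -1.2]
width: 9.2
```

```bash
python3 look.py 9
```

```text
14.3833 [ 546.81 -311.87  139.13] [-2.25 -1.8   0.49] [-0.3  -1.21 -1.16] [-0.11 -0.17 -0.02] 9.22782775309133 [-0.43  0.68  1.39 -0.2   1.43 -0.15]
side 251 195
side brown_card_centre [([199.1, 280.9, 66.0], 0.74), ([536.9, -285.1, 102.5], 0.6)]
side brown_card_front [([520.7, -357.7, 104.8], 0.85), ([226.8, 216.8, 59.9], 0.82), ([421.8, -538.1, -3.8], 0.7)]
side brown_card_top [([200.7, 284.1, 127.3], 0.82), ([564.9, -292.7, 167.0], 0.8)]
scene 165 176
scene brown_card_centre [([539.4, -286.0, 105.6], 0.88), ([202.5, 282.9, 62.7], 0.67), ([359.0, 153.0, -2.3], 0.55)]
scene brown_card_front [([228.3, 217.8, 62.7], 0.76), ([520.2, -360.7, 107.7], 0.63)]
scene brown_card_top [([200.0, 283.4, 131.2], 0.62), ([567.5, -294.9, 162.2], 0.59)]
```

View pics/side9z.png

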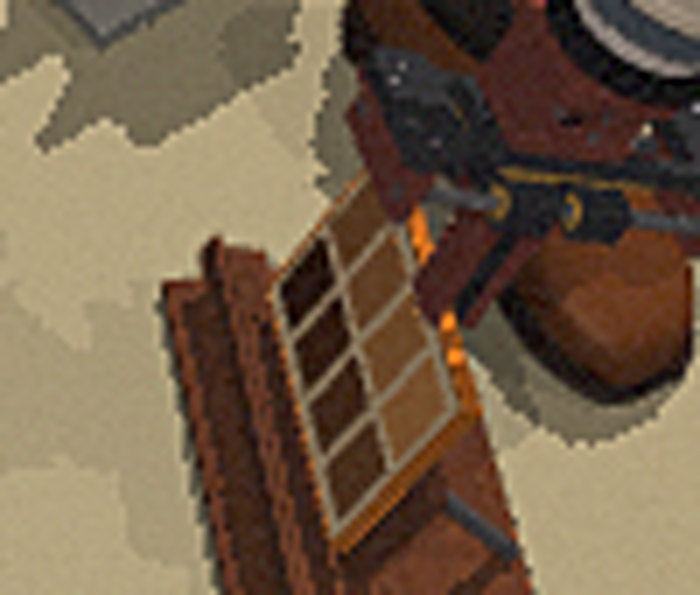

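View pics/scene9z.png

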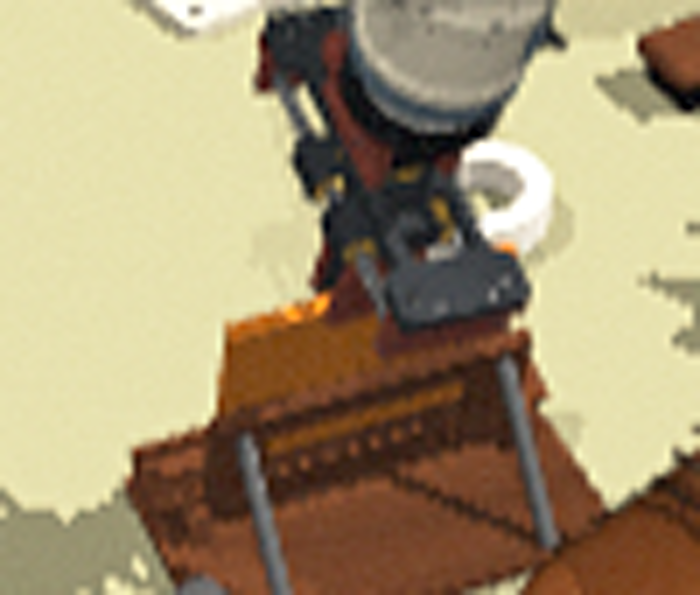

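Request:
carry_out(targets=[[[0,0,0],[-0.7,0.2,-2],0],[[0,0,0],[-1.5,0.4,-4],0],[[0,0,0],[-2.2,0.6,-6],0],[[0,0,0],[-2.9,0.7,-7.5],0],[[0,0,0],[-3.3,0.8,-8.3],0],[[0,0,0],[-3.3,0.8,-8.3],0]])

```text
t: 15.28
ee_pos: [543.0, -310.9, 130.3]
orientation: [-2.246, -1.796, 0.493]
ft_force: [-0.9, -0.6, -1.1]
width: 9.0
```

Request:
carry_out(targets=[[[0,0,0],[-0.4,0.1,-1],0],[[0,0,0],[-0.8,0.2,-2],0],[[0,0,0],[-0.8,0.2,-2],0]])

```text
t: 15.53
ee_pos: [542.4, -310.7, 128.5]
orientation: [-2.247, -1.796, 0.493]
ft_force: [0.8, 1.0, -1.4]
width: 9.1
```

Request:
carry_out(targets=[[[0,0,0],[-0.4,0.1,-1],0],[[0,0,0],[-0.8,0.2,-2],0],[[0,0,0],[-0.8,0.2,-2],0]])

```text
t: 15.78
ee_pos: [541.5, -310.5, 126.5]
orientation: [-2.246, -1.796, 0.493]
ft_force: [-0.1, -0.6, -0.8]
width: 9.1
```

Request:
carry_out(targets=[[[0,0,0],[-0.4,0.1,-1],0],[[0,0,0],[-0.6,0.2,-1.5],0],[[0,0,0],[-0.6,0.2,-1.5],0]])

```text
t: 16.03
ee_pos: [541.1, -310.4, 125.1]
orientation: [-2.247, -1.797, 0.493]
ft_force: [-0.1, 0.2, -1.3]
width: 9.1
```

Request:
carry_out(targets=[[[0,0,0],[-0.4,0.1,-1],0],[[0,0,0],[-0.4,0.1,-1],0],[[0,0,0],[-0.4,0.1,-1],0]])

```text
t: 16.28
ee_pos: [541.3, -310.5, 124.9]
orientation: [-2.248, -1.797, 0.492]
ft_force: [1.2, 0.4, 3.7]
width: 9.0
```

Request:
carry_out(targets=[[[0,0,0],[0.9,-0.2,-0.4],0],[[0,0,0],[1.8,-0.5,-0.8],0],[[0,0,0],[1.8,-0.5,-0.8],0]])

```text
t: 16.53
ee_pos: [543.2, -311.1, 124.1]
orientation: [-2.248, -1.797, 0.492]
ft_force: [1.9, -0.1, 6.4]
width: 9.2
```

Request:
carry_out(targets=[[[0,0,0],[0.9,-0.2,-0.4],0],[[0,0,0],[0.9,-0.2,-0.4],0]])

```text
t: 16.7
ee_pos: [544.1, -311.3, 123.7]
orientation: [-2.248, -1.797, 0.492]
ft_force: [1.7, -1.0, 6.5]
width: 9.2
```

```bash
python3 look.py 10
```

```text
16.7 [ 544.11 -311.25  123.73] [-2.25 -1.8   0.49] [ 1.67 -1.01  6.53] [-0.11  0.04  0.02] 9.232608400957812 [-0.43  0.69  1.4  -0.2   1.4  -0.14]
side 251 195
side brown_card_centre [([532.1, -280.8, 88.9], 0.79), ([199.5, 283.9, 64.3], 0.67), ([633.3, 49.5, 81.1], 0.31)]
side brown_card_front [([517.2, -359.2, 95.7], 0.89), ([227.1, 221.4, 63.5], 0.74)]
side brown_card_top [([197.1, 289.3, 127.6], 0.72), ([563.1, -292.3, 152.5], 0.64)]
scene 165 176
scene brown_card_centre [([202.7, 283.7, 66.0], 0.84), ([538.3, -285.9, 92.1], 0.76)]
scene brown_card_front [([516.8, -358.4, 87.1], 0.67), ([235.4, 218.1, 65.0], 0.56)]
scene brown_card_top [([561.7, -291.2, 152.0], 0.65), ([201.0, 286.7, 129.9], 0.56)]
```

View pics/side10z.png

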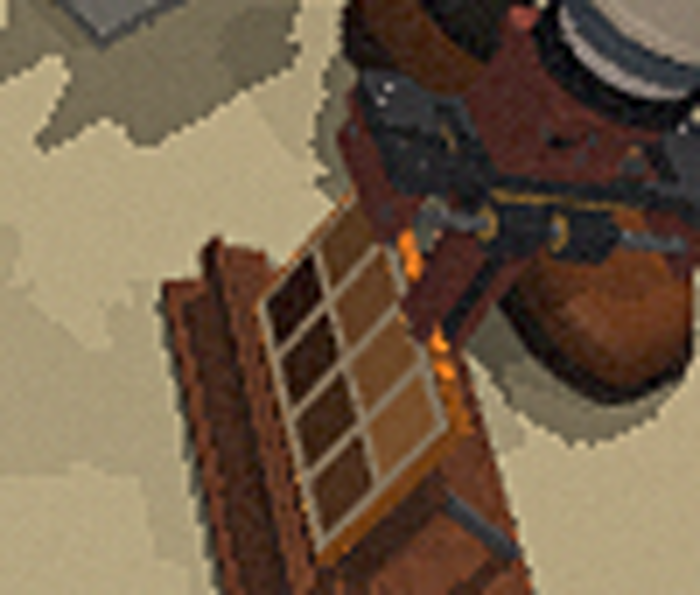

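View pics/scene10z.png

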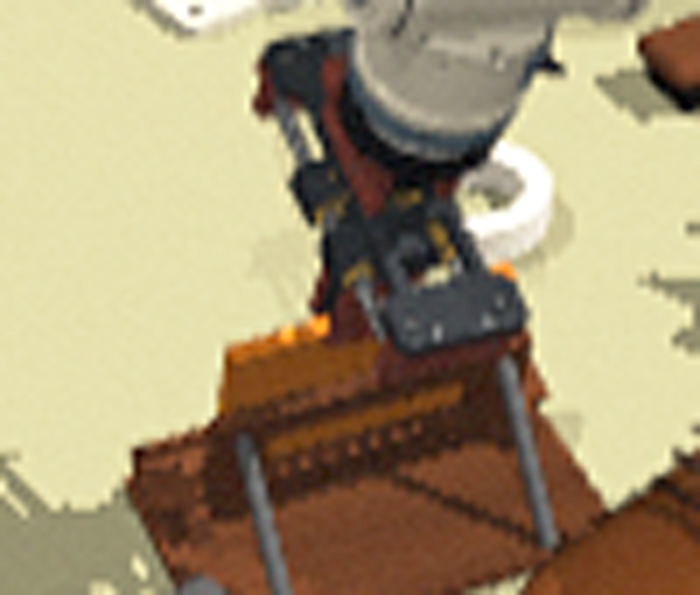

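Request:
carry_out(targets=[[[0,0,0],[0.9,-0.2,-0.3],0],[[0,0,0],[0.9,-0.2,-0.3],0]])

```text
t: 17.27
ee_pos: [544.9, -311.5, 123.4]
orientation: [-2.248, -1.797, 0.492]
ft_force: [1.4, -0.4, 6.5]
width: 9.6
```

Request:
carry_out(targets=[[[0,0,0],[0.9,-0.2,-0.3],0],[[0,0,0],[0.9,-0.2,-0.3],0]])

```text
t: 17.43
ee_pos: [545.7, -311.7, 123.1]
orientation: [-2.248, -1.797, 0.492]
ft_force: [0.8, -1.9, 6.1]
width: 9.2
```

Request:
carry_out(targets=[[[0,0,0],[0.9,-0.2,-0.3],0],[[0,0,0],[0.9,-0.2,-0.3],0]])

```text
t: 17.6
ee_pos: [546.5, -311.9, 122.8]
orientation: [-2.247, -1.797, 0.493]
ft_force: [2.5, -0.9, 5.9]
width: 9.3
```

Request:
carry_out(targets=[[[0,0,0],[0.9,-0.2,-0.35],0],[[0,0,0],[0.9,-0.2,-0.35],0]])

```text
t: 17.77
ee_pos: [547.3, -312.1, 122.4]
orientation: [-2.247, -1.797, 0.493]
ft_force: [1.3, -0.9, 6.8]
width: 9.0
```

Request:
carry_out(targets=[[[0,0,0],[0.9,-0.2,-0.35],0],[[0,0,0],[0.9,-0.2,-0.35],0]])

```text
t: 17.93
ee_pos: [547.7, -312.2, 122.2]
orientation: [-2.247, -1.796, 0.494]
ft_force: [-1.0, 0.1, 7.5]
width: 9.0
```

Request:
carry_out(targets=[[[0,0,0],[0.9,-0.2,-0.35],0],[[0,0,0],[0.9,-0.2,-0.35],0]])

```text
t: 18.1
ee_pos: [548.3, -312.3, 122.0]
orientation: [-2.246, -1.795, 0.494]
ft_force: [-1.6, 0.5, 7.6]
width: 8.8
```

Request:
carry_out(targets=[[[0,0,0],[0.9,-0.2,-0.35],0],[[0,0,0],[0.9,-0.2,-0.35],0]])

```text
t: 18.27
ee_pos: [548.4, -312.3, 121.9]
orientation: [-2.245, -1.794, 0.496]
ft_force: [-2.4, 1.1, 11.1]
width: 9.2
```

```bash
python3 look.py 11; python3 - <<'E'
from h import *
snap("wrist","w11"); i=cv2.imread("pics/w11.png"); cv2.imwrite("pics/w11b.png",cv2.resize(i,(800,600),interpolation=cv2.INTER_CUBIC))
E
```

```text
18.2667 [ 548.37 -312.3   121.94] [-2.24 -1.79  0.5 ] [-2.41  1.12 11.14] [ 0.07  1.48 -0.18] 9.248843050851722 [-0.43  0.7   1.39 -0.2   1.41 -0.14]
side 251 195
side brown_card_centre [([201.2, 283.4, 64.4], 0.87), ([536.8, -282.6, 88.8], 0.8)]
side brown_card_front [([517.3, -359.2, 89.9], 0.96), ([226.1, 218.2, 60.1], 0.62)]
side brown_card_top [([567.1, -290.7, 152.2], 0.76), ([199.4, 283.6, 130.3], 0.58)]
scene 165 176
scene brown_card_centre [([203.6, 283.0, 65.8], 0.76), ([538.6, -287.5, 86.8], 0.73)]
scene brown_card_front [([519.6, -360.7, 91.0], 0.68), ([229.2, 217.9, 66.1], 0.6), ([634.0, 271.5, 174.9], 0.41)]
scene brown_card_top [([201.0, 285.6, 129.0], 0.9), ([568.1, -293.5, 148.0], 0.6)]
```

View pics/side11z.png

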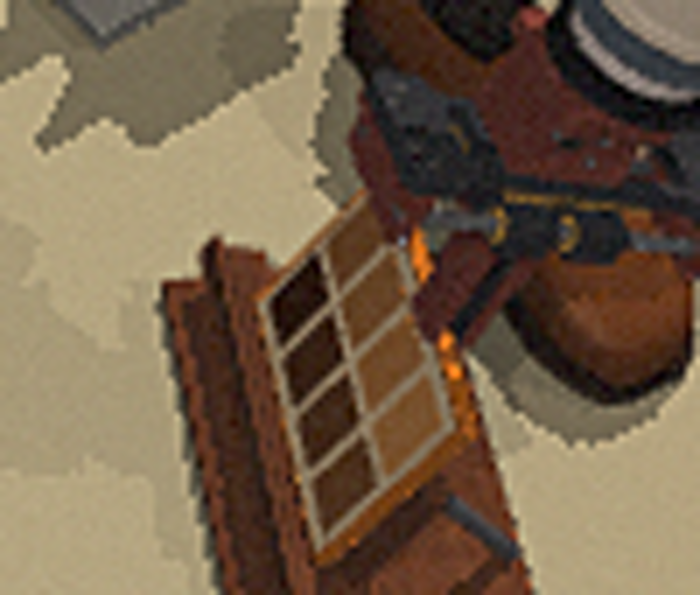

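View pics/w11b.png

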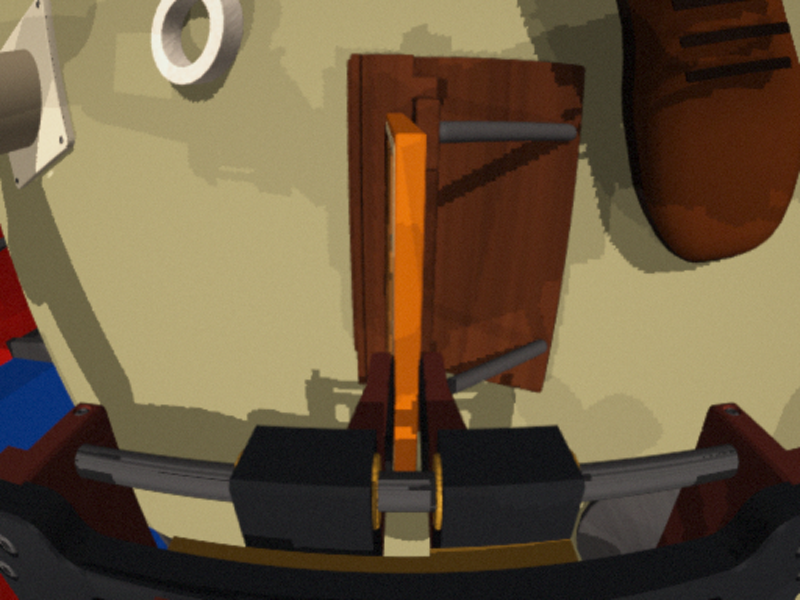

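View pics/scene11z.png

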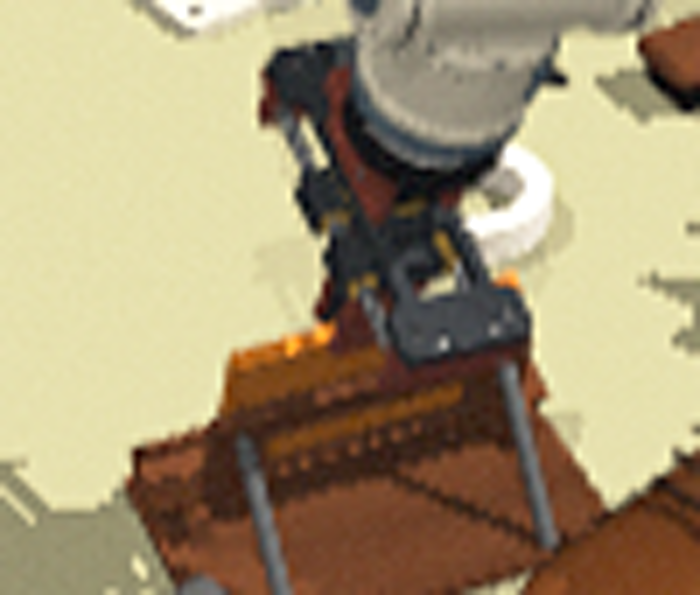

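```bash
python3 - <<'E'
import cv2
i=cv2.imread("pics/w11.png")[25:145,215:335]; cv2.imwrite("pics/w11z.png",cv2.resize(i,None,fx=5,fy=5,interpolation=cv2.INTER_CUBIC))
i=cv2.imread("pics/side11.png")[215:285,275:335]; cv2.imwrite("pics/s11zz.png",cv2.resize(i,None,fx=8.5,fy=8.5,interpolation=cv2.INTER_CUBIC))
E
```

```text
(no output)
```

View pics/w11z.png

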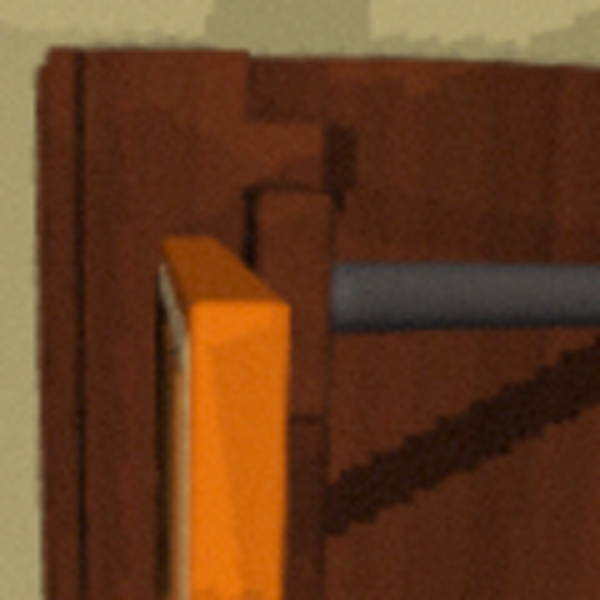

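View pics/s11zz.png

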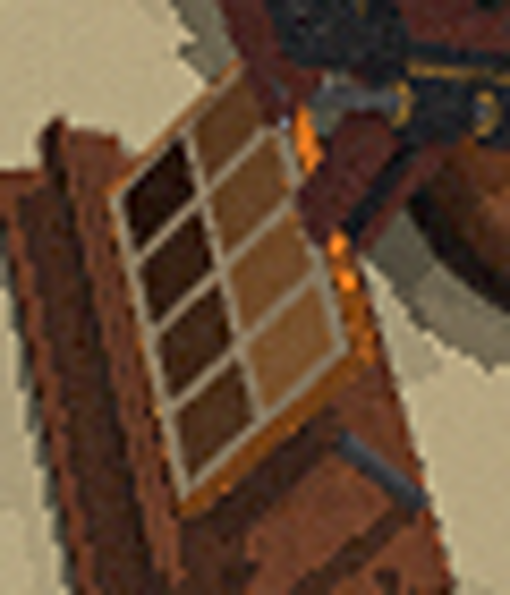

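```bash
cat > fit3.py <<'E'
from plan import *
from scipy.optimize import least_squares
np.set_printoptions(precision=2,suppress=True)
import pickle
mw=vision.camera_model("wrist"); pickle.dump(mw,open("w11.pkl","wb"))
def wproj(W):
    q,_=cv2.fisheye.projectPoints(np.array(W,float).reshape(-1,1,3),np.array(mw["rvec"],float).reshape(3,1),np.array(mw["tvec"],float).reshape(3,1),np.array(mw["K"]),np.zeros(4)); return q[:,0]
ms=vision.camera_model("side")
def sproj(W):
    q,_=cv2.projectPoints(np.array(W,float),np.array(ms["rvec"],float),np.array(ms["tvec"],float),np.array(ms["K"]),None); return q[:,0]
def nat(px,x0,y0,f): return np.array([[x0+(a+.5)/f-.5,y0+(b+.5)/f-.5] for a,b in px])
wo={(75,5,65):(190,300),(75,-5,65):(290,303),(75,5,-65):(163,240),(75,-5,-65):(212,240)}
so={(75,5,-65):(110,188),(75,5,65):(242,65),(-75,5,-65):(180,492),(-75,5,65):(348,350),(-75,-5,65):(370,360),(-75,-5,-65):(188,515)}
wp=nat(wo.values(),215,25,5); sp=nat(so.values(),275,215,8.5)
def pose(p): return Rt*Ro.from_rotvec(p[3:]), C+u*65+n*5+p[0]*Y+p[1]*n+p[2]*u
def res(p,w=1,s=1):
    R,c=pose(p); out=[]
    if w: out.append((wproj([c+R.apply(k) for k in wo])-wp).ravel())
    if s: out.append((sproj([c+R.apply(k) for k in so])-sp).ravel())
    return np.concatenate(out+[p[3:]/.05])
for w,s in [(1,1),(1,0),(0,1)]:
    r=least_squares(res,np.zeros(6),args=(w,s)); R,c=pose(r.x)
    b=c+R.apply([0,0,-65]); print('Y,n,u',r.x[:3],'rot deg (x: - = leans more)',np.degrees(r.x[3:]),'bottom n',(b-C)@n-5,(b-C)@u, 'tilt',np.degrees(np.arccos(R.apply([0,0,1])[2])),'rms',np.sqrt(np.mean(r.fun**2)))
for nm,pt in [('backtop L',C+u*85+Y*110),('corner L',C+Y*110),('ledge end L',C+n*30+Y*110),('lip top in',C+n*30+u*8+Y*110),('lip top out',C+n*36+u*8+Y*110),('backtop mid',C+u*85+Y*40)]:
    q=wproj([pt])[0]; q2=sproj([pt])[0]; print(nm,(q-[215,25])*5,'side8.5',(q2-[275,215])*8.5)
E
python3 fit3.py
```

```text
grasp in card frame [-22.4  -0.1  34.2]
Y,n,u [-0.44  1.12 -2.3 ] rot deg (x: - = leans more) [ 3.91 -0.05 -1.97] bottom n 5.546173746955327 -2.1489776966944474 tilt 25.904294990047468 rms 1.394725315198599
Y,n,u [-0.8  -0.63 -5.  ] rot deg (x: - = leans more) [ 4.02 -0.05 -0.6 ] bottom n 3.9284152363687124 -4.843655120529806 tilt 26.02089664482553 rms 0.4918339383289456
Y,n,u [ 55.42 -58.07 -85.79] rot deg (x: - = leans more) [ 3.12 -1.74  1.53] bottom n -54.50607516731869 -85.65960315478507 tilt 25.197048068901292 rms 1.0505071766033496
backtop L [229.6  -4.9] side8.5 [199.46  17.48]
corner L [230.45  47.69] side8.5 [109.51 130.6 ]
ledge end L [63.   50.43] side8.5 [ 48.86 124.06]
lip top in [57.97 47.08] side8.5 [ 56.81 113.73]
lip top out [23.88 48.45] side8.5 [ 44.52 112.38]
backtop mid [228.46 529.03] side8.5 [239.25 157.38]
```

Request:
carry_out(targets=[[[0,0,0],[-0.6,0.2,2.4],0],[[0,0,0],[-1.2,0.3,4.8],0],[[0,0,0],[-1.2,0.3,4.8],0],[[0,0,0],[-1.2,0.3,4.8],0]])

```text
t: 19.05
ee_pos: [548.1, -311.7, 125.1]
orientation: [-2.246, -1.796, 0.493]
ft_force: [-1.5, 1.1, -0.7]
width: 9.5
```

```bash
python3 - <<'E'
from h import *
import pickle
np.set_printoptions(precision=2,suppress=True)
o=monitor.get_obs(); print(o["t"],o["ee_pos"],o["orientation"],o["ft_force"],o["moment"])
snap("wrist","w12"); pickle.dump(vision.camera_model("wrist"),open("w12.pkl","wb"))
i=cv2.imread("pics/w12.png")[25:145,215:335]; cv2.imwrite("pics/w12z.png",cv2.resize(i,None,fx=5,fy=5,interpolation=cv2.INTER_CUBIC))
snap("side","side12");i=cv2.imread("pics/side12.png")[215:285,275:335]; cv2.imwrite("pics/s12zz.png",cv2.resize(i,None,fx=8.5,fy=8.5,interpolation=cv2.INTER_CUBIC))
E
```

```text
19.05 [ 548.11 -311.75  125.11] [-2.25 -1.8   0.49] [-1.54  1.14 -0.73] [ 0.02  0.22 -0.19]
```

View pics/w12z.png

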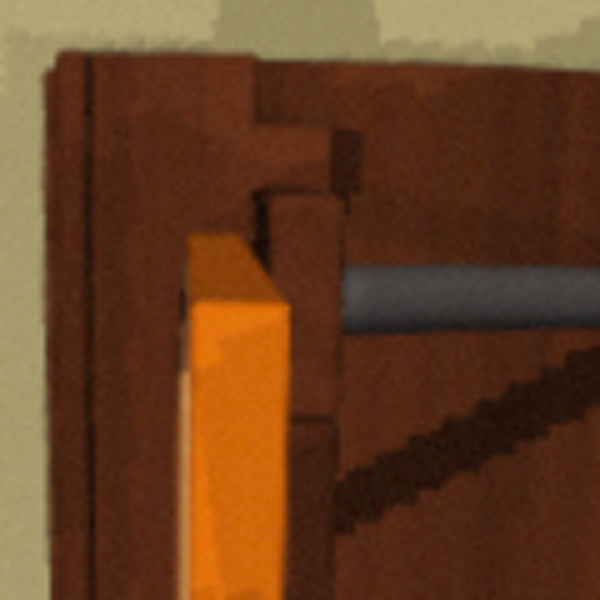

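View pics/s12zz.png

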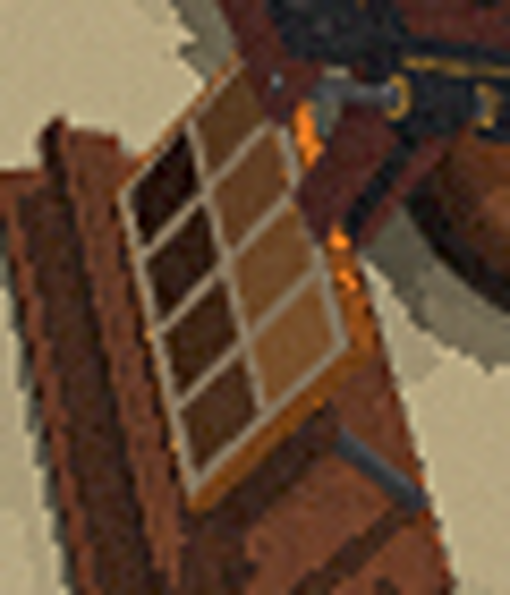

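```bash
cat > fit4.py <<'E'
import fit3
from fit3 import *
import sys
def setcam(k): fit3.mw=pickle.load(open(k,"rb"))
if __name__=="__main__":
    setcam("w12.pkl")
    # rest: dX,dyaw,dz ; edges as x at given v (line parallel Y)
    ob=[('lipout',36,8,[(47,90),(52,560)]),('lipin',30,8,[(88,60),(94,560)]),('backtop',0,85,[(270,200),(271,260)])]
    def restres(p,full=False):
        dX,dy,dz=p; out=[]
        Rz=Ro.from_euler("z",dy)
        for nm,a,b,pts in ob:
            L=[C+X*dX+Z*dz+Rz.apply(n*a+u*b+Y*t) for t in np.arange(-20,115,3)]
            q=(wproj(L)-[215,25])*5+2
            for x,v in pts:
                i=np.argsort(q[:,1]); out.append((np.interp(v,q[i,1],q[i,0])-x)/5)
        return np.r_[out,dz/4]
    r=least_squares(restres,[0,0,0]); print('rest dX,dyaw deg,dz',r.x[0],np.degrees(r.x[1]),r.x[2],r.fun)
    rp=r.x
    wo2={(75,5,65):(190,300),(75,-5,65):(290,303),(75,5,-65):(187,234),(75,-5,-65):(238,235)}
    so2={(75,5,-65):(120,192),(75,5,65):(240,65),(-75,5,-65):(192,490),(-75,5,65):(348,345),(-75,-5,65):(370,355),(-75,-5,-65):(200,510)}
    fit3.wo,fit3.so=wo2,so2; fit3.wp=nat(wo2.values(),215,25,5); fit3.sp=nat(so2.values(),275,215,8.5)
    Cr=C+X*rp[0]+Z*rp[2]
    for w,s in [(1,1),(1,0)]:
        r=least_squares(res,np.zeros(6),args=(w,s)); R,c=pose(r.x)
        b=c+R.apply([0,0,-65]); print('Y,n,u',r.x[:3],'rot',np.degrees(r.x[3:]),'bottom n vs fitted rest',(b-Cr)@n-5,(b-Cr)@u,'tilt',np.degrees(np.arccos(R.apply([0,0,1])[2])),'yaw',np.degrees(np.arctan2(*R.apply([1,0,0])[[1,0]])),'rms',np.sqrt(np.mean(r.fun**2)))
E
python3 fit4.py
```

```text
grasp in card frame [-22.4  -0.1  34.2]
Y,n,u [-0.2   1.87 -2.01] rot deg (x: - = leans more) [ 3.8  -0.15 -1.44] bottom n 6.175094901258502 -1.8672043583908287 tilt 25.800606482127485 rms 1.3704032809650102
Y,n,u [-0.35  0.78 -2.17] rot deg (x: - = leans more) [ 3.89 -0.09 -0.58] bottom n 5.194149538315287 -2.0182102062522196 tilt 25.893051757822104 rms 0.4795556596193697
Y,n,u [ 55.42 -58.07 -85.79] rot deg (x: - = leans more) [ 3.12 -1.74  1.53] bottom n -54.50607516731869 -85.65960315478507 tilt 25.197048068901292 rms 1.0505071766033496
backtop L [241.69   1.02] side8.5 [199.46  17.48]
corner L [237.76  51.6 ] side8.5 [109.51 130.6 ]
ledge end L [71.98 53.85] side8.5 [ 48.86 124.06]
lip top in [67.36 50.58] side8.5 [ 56.81 113.73]
lip top out [33.57 51.83] side8.5 [ 44.52 112.38]
backtop mid [239.34 527.07] side8.5 [239.25 157.38]
rest dX,dyaw deg,dz 3.75960775201669 -0.7019379154945642 3.3041675950063256 [ 1.02  1.14 -0.27 -0.85 -0.13 -0.56  0.83]
Y,n,u [ 0.39 -0.58 -1.15] rot [ 1.75 -0.51 -1.3 ] bottom n vs fitted rest 3.6415304255465983 -5.584415697386514 tilt 23.746446479600102 yaw 74.30164422690018 rms 1.4231058541362605
Y,n,u [ 0.19 -1.45 -2.83] rot [ 1.88 -0.55 -0.59] bottom n vs fitted rest 2.9338643602897925 -7.2602742986785325 tilt 23.8864490541615 yaw 74.93986914139495 rms 0.26810024220059553
```

Request:
carry_out(targets=[[[0,0,0],[-1.8,0.5,0.8],0],[[-0.4,-1.5,0],[-3.6,0.9,1.5],0],[[-0.74,-2.9,0],[-3.6,0.9,1.5],0],[[-0.74,-2.9,0],[-3.6,0.9,1.5],0]])

```text
t: 19.48
ee_pos: [544.6, -311.1, 127.3]
orientation: [-2.289, -1.823, 0.451]
ft_force: [-1.2, -0.4, -1.2]
width: 9.2
```

Request:
carry_out(targets=[[[0,0,0],[-0.4,0.1,-1],0],[[0,0,0],[-0.8,0.2,-2],0],[[0,0,0],[-0.8,0.2,-2],0]])

```text
t: 19.73
ee_pos: [544.2, -310.9, 124.7]
orientation: [-2.287, -1.822, 0.453]
ft_force: [0.2, -0.2, -1.3]
width: 9.4
```

Request:
carry_out(targets=[[[0,0,0],[-0.4,0.1,-1],0],[[0,0,0],[-0.4,0.1,-1],0]])

```text
t: 19.9
ee_pos: [544.0, -311.2, 124.0]
orientation: [-2.288, -1.823, 0.453]
ft_force: [-1.0, -2.0, 0.6]
width: 9.1
```

Request:
carry_out(targets=[[[0,0,0],[0.9,-0.2,-0.3],0],[[0,0,0],[0.9,-0.2,-0.3],0]])

```text
t: 20.07
ee_pos: [544.8, -311.4, 123.7]
orientation: [-2.288, -1.823, 0.453]
ft_force: [-0.0, -1.7, 0.8]
width: 9.3
```

Request:
carry_out(targets=[[[0,0,0],[0.9,-0.2,-0.3],0],[[0,0,0],[0.9,-0.2,-0.3],0]])

```text
t: 20.23
ee_pos: [545.6, -311.5, 123.4]
orientation: [-2.288, -1.823, 0.453]
ft_force: [-0.2, -1.8, 0.5]
width: 9.4
```

Request:
carry_out(targets=[[[0,0,0],[0.9,-0.2,-0.3],0],[[0,0,0],[0.9,-0.2,-0.3],0]])

```text
t: 20.4
ee_pos: [546.4, -311.6, 123.1]
orientation: [-2.288, -1.823, 0.453]
ft_force: [-0.2, -2.1, 1.8]
width: 9.1
```

Request:
carry_out(targets=[[[0,0,0],[0.9,-0.2,-0.3],0],[[0,0,0],[0.9,-0.2,-0.3],0]])

```text
t: 20.57
ee_pos: [547.1, -311.7, 122.9]
orientation: [-2.287, -1.822, 0.453]
ft_force: [-1.9, -1.7, 2.1]
width: 9.0
```

Request:
carry_out(targets=[[[0,0,0],[0.9,-0.2,-0.3],0],[[0,0,0],[0.9,-0.2,-0.3],0]])

```text
t: 20.73
ee_pos: [547.8, -311.8, 122.6]
orientation: [-2.287, -1.822, 0.453]
ft_force: [-2.3, -2.0, 2.9]
width: 9.5
```

```bash
python3 - <<'E'
from h import *
import pickle
np.set_printoptions(precision=2,suppress=True)
o=monitor.get_obs(); print(o["t"],o["ee_pos"],o["orientation"],o["ft_force"],o["moment"])
snap("wrist","w13"); pickle.dump(vision.camera_model("wrist"),open("w13.pkl","wb"))
i=cv2.imread("pics/w13.png")[25:145,215:335]; cv2.imwrite("pics/w13z.png",cv2.resize(i,None,fx=5,fy=5,interpolation=cv2.INTER_CUBIC))
E
```

```text
20.7333 [ 547.82 -311.81  122.59] [-2.29 -1.82  0.45] [-2.26 -2.05  2.93] [-0.28  0.79 -0.06]
```

View pics/w13z.png

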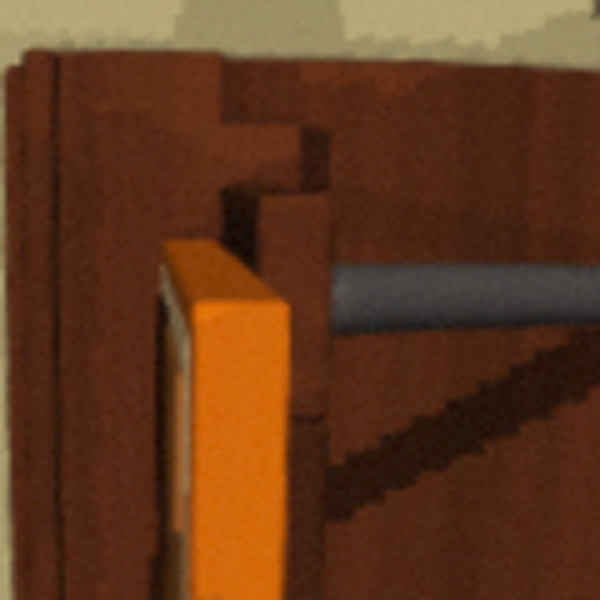

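```bash
cat > fit5.py <<'E'
import fit3
from fit3 import *
def run(pk,ob,wo2):
    fit3.mw=pickle.load(open(pk,"rb"))
    def restres(p):
        dX,dy,dz=p; out=[]; Rz=Ro.from_euler("z",dy)
        for nm,a,b,pts in ob:
            L=[C+X*dX+Z*dz+Rz.apply(n*a+u*b+Y*t) for t in np.arange(-20,115,3)]
            q=(wproj(L)-[215,25])*5+2; i=np.argsort(q[:,1])
            for x,v in pts: out.append((np.interp(v,q[i,1],q[i,0])-x)/5)
        return np.r_[out,dz/4,dy/.01]
    rp=least_squares(restres,[0,0,0]); Cr=C+X*rp.x[0]+Z*rp.x[2]; print('rest',rp.x,rp.fun)
    wp=nat(wo2.values(),215,25,5)
    # card given: bottom sits on ledge at height sb; unknown n offset, tilt, lateral
    def cp(p): 
        R=Rt*Ro.from_rotvec([p[1],0,p[3]]); b=Cr+n*(p[0])+u*p[4]+Y*p[2]; return R,b
    def f(p):
        R,b=cp(p); return np.r_[(wproj([b+R.apply(np.array(k)+[0,0,65]) for k in wo2])-wp).ravel(),p[3]/.03,p[4]/3]
    r=least_squares(f,[5,0,0,0,0]); print('bottom gap to back',r.x[0]-5,'extra tilt',np.degrees(r.x[1]),'lat',r.x[2],'yaw',np.degrees(r.x[3]),'u',r.x[4],r.fun)
if __name__=="__main__":
    print("----")
    run("w11.pkl",[('lipout',36,8,[(38,90),(42,560)]),('lipin',30,8,[(76,60),(82,560)]),('backtop',0,85,[(258,200),(259,240)])],{(75,5,65):(190,300),(75,-5,65):(290,303),(75,5,-65):(163,240),(75,-5,-65):(212,240)})
    run("w12.pkl",[('lipout',36,8,[(47,90),(52,560)]),('lipin',30,8,[(88,60),(94,560)]),('backtop',0,85,[(270,200),(271,260)])],{(75,5,65):(190,300),(75,-5,65):(290,303),(75,5,-65):(187,234),(75,-5,-65):(238,235)})
    run("w13.pkl",[('lipout',36,8,[(8,90),(15,560)]),('lipin',30,8,[(54,60),(61,560)]),('backtop',0,85,[(259,200),(260,260)])],{(75,5,65):(192,301),(75,-5,65):(290,303),(75,5,-65):(164,240),(75,-5,-65):(214,241)})
E
python3 fit5.py | sed -n '/----/,$p'
```

```text
----
rest [ 1.25 -0.   -9.18] [-0.97  0.45 -1.94 -1.32  1.43  1.16 -2.29 -0.19]
bottom gap to back 3.3805845244000476 extra tilt 0.9932166768388431 lat -0.7526388531543795 yaw -0.2952267653706008 u 0.3589312290907552 [ 0.28  0.13 -0.28 -0.41 -0.44  0.27  0.45  0.24 -0.17  0.12]
rest [ 4.41 -0.01  3.64] [ 0.78  1.48 -0.54 -0.5  -0.21 -0.56  0.91 -0.54]
bottom gap to back 3.1585552487974375 extra tilt 1.8502320005937094 lat 0.3957098588345073 yaw -0.44247720001132984 u -0.06976596004728415 [-0.42 -0.22  0.43 -0.62 -0.45  0.86  0.44  0.73 -0.26 -0.02]
rest [ 4.56 -0.01  5.71] [ 1.3   1.95 -0.87 -0.67 -0.36 -0.71  1.43 -0.71]
bottom gap to back 0.855209634901045 extra tilt 0.7213471157368968 lat 0.23211574728354947 yaw -0.23700523457383668 u -1.535968386073855 [-0.81  0.3   0.83 -0.04 -0.61 -0.12  0.6  -0.35 -0.14 -0.51]
```

Request:
carry_out(targets=[[[0,0,0],[0.5,-0.1,-0.7],0],[[0,0,0],[0.5,-0.1,-0.7],0],[[0,0,0],[0.5,-0.1,-0.7],0]])

```text
t: 21.03
ee_pos: [548.1, -311.9, 122.3]
orientation: [-2.287, -1.822, 0.454]
ft_force: [-4.0, -1.0, 6.4]
width: 9.2
```

Request:
carry_out(targets=[[[0,0,0],[0,0,0],10],[[0,0,0],[0,0,0],12],[[0,0,0],[0,0,0],14],[[0,0,0],[0,0,0],17],[[0,0,0],[0,0,0],20],[[0,0,0],[0,0,0],20]])

```text
t: 21.53
ee_pos: [548.8, -311.8, 121.5]
orientation: [-2.287, -1.823, 0.452]
ft_force: [0.5, -0.5, -0.5]
width: 19.9
```

```bash
python3 look.py 14; python3 - <<'E'
from h import *
import pickle
snap("wrist","w14"); pickle.dump(vision.camera_model("wrist"),open("w14.pkl","wb"))
i=cv2.imread("pics/w14.png"); cv2.imwrite("pics/w14b.png",cv2.resize(i,(800,600),interpolation=cv2.INTER_CUBIC))
i=cv2.imread("pics/w14.png")[25:145,215:335]; cv2.imwrite("pics/w14z.png",cv2.resize(i,None,fx=5,fy=5,interpolation=cv2.INTER_CUBIC))
E
```

```text
21.5333 [ 548.84 -311.76  121.54] [-2.29 -1.82  0.45] [ 0.53 -0.5  -0.52] [-0.   -0.07  0.01] 19.86674679664555 [-0.43  0.67  1.43 -0.19  1.34 -0.14]
side 251 195
side brown_card_centre [([202.1, 287.0, 63.9], 0.98)]
side brown_card_front [([517.8, -360.5, 88.5], 0.87), ([225.5, 220.6, 65.8], 0.65)]
side brown_card_top [([199.9, 282.9, 127.9], 0.79), ([564.8, -294.3, 148.9], 0.66), ([614.3, 100.7, 158.1], 0.25)]
scene 165 176
scene brown_card_centre [([204.2, 282.3, 63.2], 0.93), ([540.3, -287.7, 91.3], 0.8)]
scene brown_card_front [([230.1, 214.3, 63.6], 0.91), ([520.7, -358.0, 89.1], 0.53), ([369.2, -83.5, 4.0], 0.3)]
scene brown_card_top [([198.1, 285.3, 131.1], 0.93), ([613.3, 97.6, 157.1], 0.73), ([570.4, -296.9, 150.9], 0.59)]
```

View pics/w14z.png

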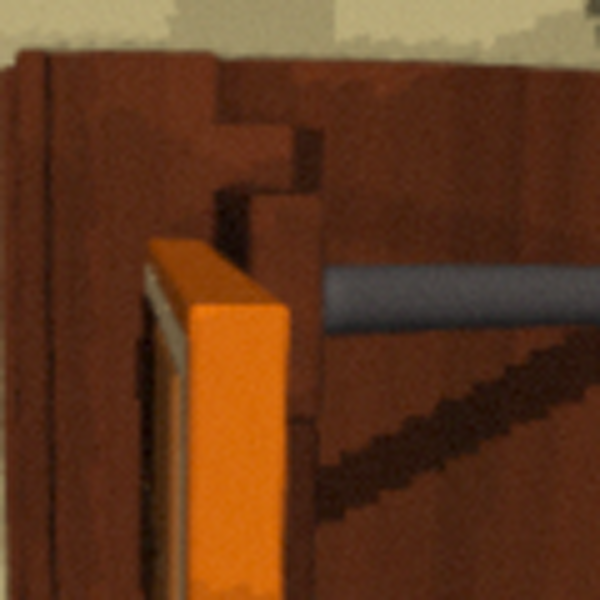

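View pics/w14b.png

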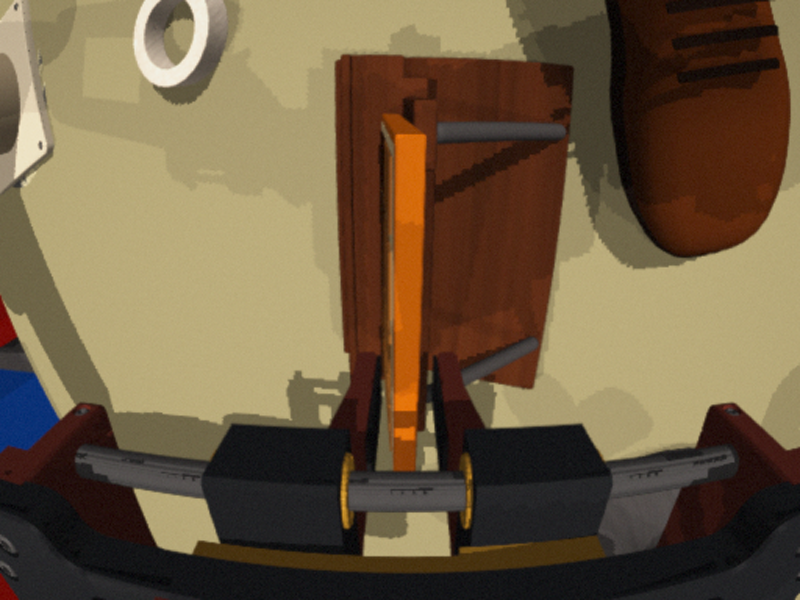

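View pics/side14z.png

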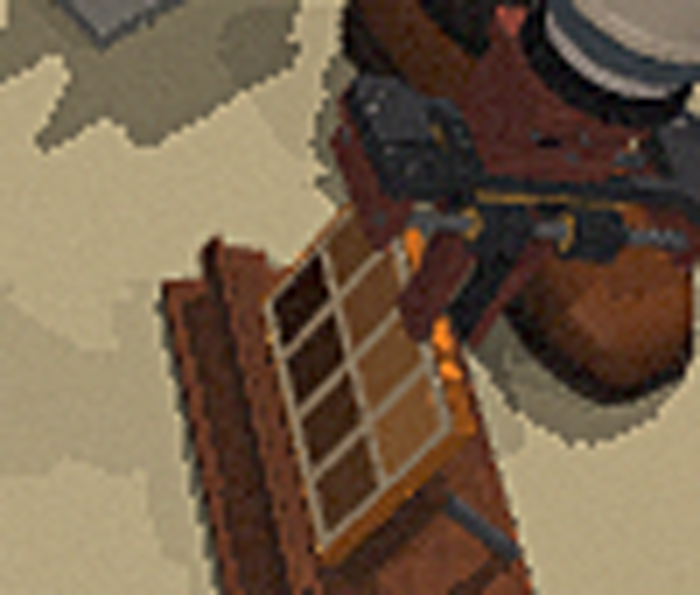

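```bash
python3 - <<'E' | sed -n '/----/,$p'
from fit5 import *
print("----")
run("w14.pkl",[('lipout',36,8,[(5,90),(11,560)]),('lipin',30,8,[(46,60),(52,560)]),('backtop',0,85,[(250,200),(252,260)])],{(75,5,65):(190,304),(75,-5,65):(290,307),(75,5,-65):(149,240),(75,-5,-65):(198,241)})
run("w13.pkl",[('lipout',36,8,[(8,90),(15,560)]),('lipin',30,8,[(54,60),(61,560)]),('backtop',0,85,[(259,200),(260,260)])],{(75,5,65):(192,301),(75,-5,65):(290,303),(75,5,-65):(164,240),(75,-5,-65):(214,241)})
E
```

```text
----
rest [ 4.3  -0.01  5.02] [ 0.7   1.52 -0.48 -0.11 -0.24 -0.79  1.25 -0.81]
bottom gap to back 2.64835710102886 extra tilt 1.845200194418998 lat 0.08325369351672862 yaw -0.38197866384170437 u -1.0315983951807577 [-0.6   0.23  0.62 -0.29 -0.71  0.19  0.71 -0.05 -0.22 -0.34]
rest [ 4.56 -0.01  5.71] [ 1.3   1.95 -0.87 -0.67 -0.36 -0.71  1.43 -0.71]
bottom gap to back 0.855209634901045 extra tilt 0.7213471157368968 lat 0.23211574728354947 yaw -0.23700523457383668 u -1.535968386073855 [-0.81  0.3   0.83 -0.04 -0.61 -0.12  0.6  -0.35 -0.14 -0.51]
```

Request:
carry_out(targets=[[[0,0,0],[0,0,0],26],[[0,0,0],[0,0,0],26],[[0,0,0],[2,-0.5,5],26],[[0,0,0],[6,-1.5,15],26],[[0,0,0],[11,-2.8,28],26],[[0,0,0],[18,-4.6,46],26],[[0,0,0],[25,-6.4,64],26],[[0,0,0],[27,-7,70],26],[[0,0,0],[27,-7,70],26]])

```text
t: 22.73
ee_pos: [577.5, -319.7, 194.3]
orientation: [-2.292, -1.825, 0.45]
ft_force: [-0.3, -0.1, 0.0]
width: 25.8
```

```bash
python3 look.py 15; python3 - <<'E'
from h import *
import pickle
snap("wrist","w15"); pickle.dump(vision.camera_model("wrist"),open("w15.pkl","wb"))
i=cv2.imread("pics/w15.png"); cv2.imwrite("pics/w15b.png",cv2.resize(i,(800,600),interpolation=cv2.INTER_CUBIC))
E
```

```text
22.7333 [ 577.53 -319.65  194.28] [-2.29 -1.83  0.45] [-0.29 -0.14  0.04] [ 0.01 -0.08  0.01] 25.831719654334254 [-0.43  0.64  1.31 -0.19  1.49 -0.16]
side 251 195
side brown_card_centre [([536.5, -284.8, 87.9], 0.88), ([202.6, 285.4, 66.1], 0.62), ([658.3, 179.6, 168.2], 0.44)]
side brown_card_front [([518.5, -360.2, 90.2], 0.72), ([224.8, 220.1, 64.8], 0.72), ([533.7, -283.3, 91.8], 0.66)]
side brown_card_top [([199.0, 286.5, 126.7], 0.97), ([566.5, -291.6, 150.0], 0.8), ([609.1, 101.5, 2.5], 0.29)]
scene 165 176
scene brown_card_centre [([536.6, -286.3, 90.4], 0.97), ([201.7, 285.0, 64.3], 0.85), ([550.7, -290.8, 108.6], 0.27)]
scene brown_card_front [([518.6, -361.7, 90.3], 0.93), ([229.6, 219.7, 61.7], 0.68)]
scene brown_card_top [([566.3, -295.0, 147.6], 0.95), ([201.7, 286.3, 131.1], 0.68)]
```

View pics/w15b.png

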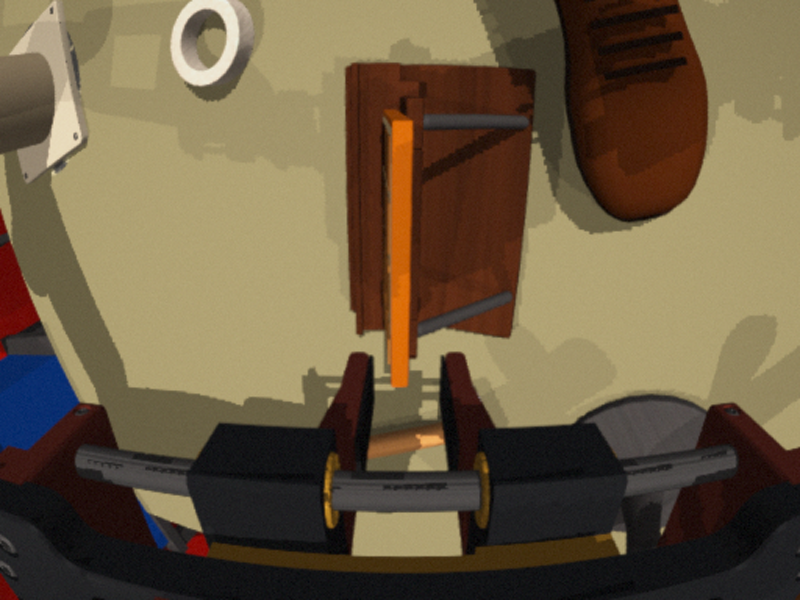

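View pics/side15z.png

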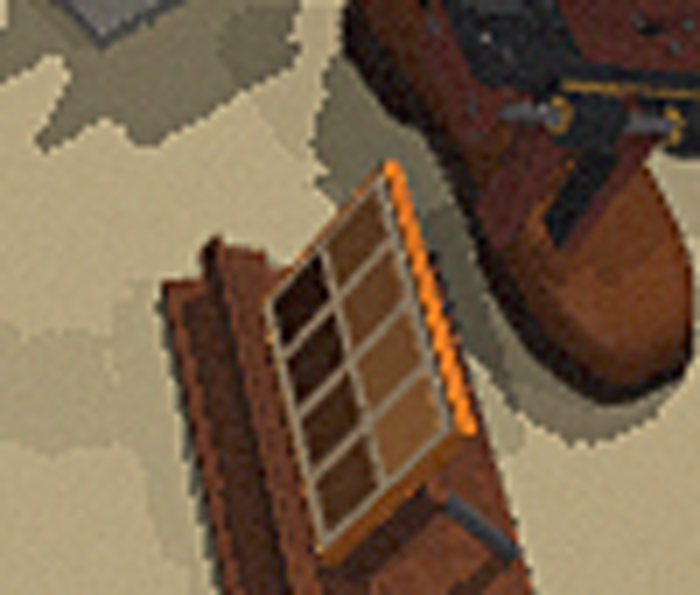

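View pics/scene15z.png

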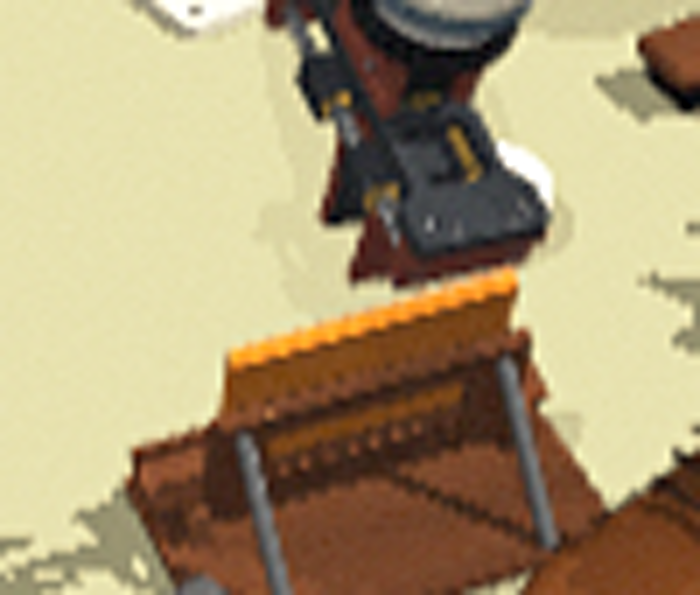

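```bash
python3 - <<'E'
import cv2
i=cv2.imread("pics/w15.png")[35:250,205:345]; cv2.imwrite("pics/w15z.png",cv2.resize(i[20:80,10:80],None,fx=10,fy=10,interpolation=cv2.INTER_CUBIC)[:600])
i=cv2.imread("pics/w15.png")[190:255,205:305]; cv2.imwrite("pics/w15y.png",cv2.resize(i,None,fx=8,fy=8,interpolation=cv2.INTER_CUBIC))
i=cv2.imread("pics/side15.png")[212:282,275:335]; cv2.imwrite("pics/s15zz.png",cv2.resize(i,None,fx=8.5,fy=8.5,interpolation=cv2.INTER_CUBIC))
E
```

```text
(no output)
```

View pics/w15z.png

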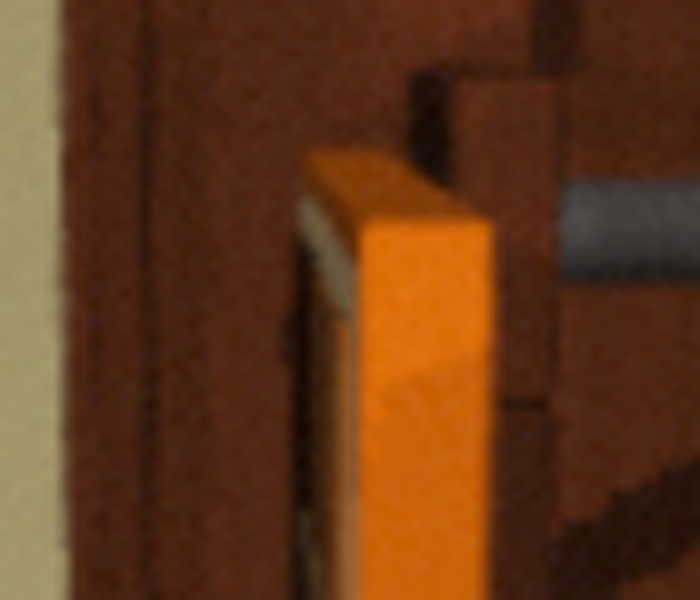

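View pics/w15y.png

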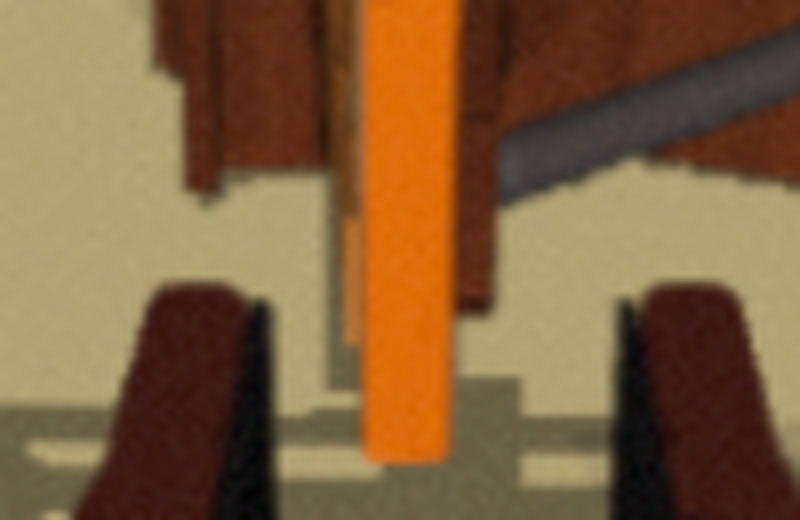

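View pics/s15zz.png

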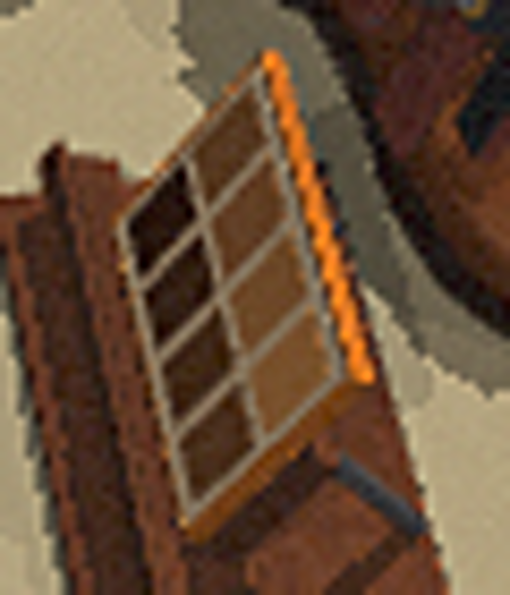

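```bash
python3 - <<'E'
from plan import *
o=monitor.get_obs(); p=np.array(o["ee_pos"]); R=Ro.from_rotvec(o["orientation"])
Cr=C+4.3*X
tz=R.apply([0,0,1]); ty=R.apply([0,1,0])
print('tool -z in rest (X,Y,Z)',-tz@X,-tz@Y,-tz@Z,'tilt',np.degrees(np.arctan2(-tz@X,-tz@Z)),'ty',ty@X,ty@Y,ty@Z)
d=p-Cr; print('now n,u,Y',d@n,d@u,d@Y)
def W(nn,uu,l=0): return Cr+n*nn+u*uu+Y*l
print('cmdless shift to W(80,140)',W(80,140)-p)
print('W(50,48)-W(80,140)',W(50,48)-W(80,140)); print('W(30,48)-W(50,48)',W(30,48)-W(50,48))
print('rot -20 about Y',-20*Y)
E
```

```text
grasp in card frame [-22.4  -0.1  34.2]
tool -z in rest (X,Y,Z) 0.3245110358845147 0.13060090129463384 0.9368222841981231 tilt 19.105855982976134 ty 0.9448183809560168 0.0021977692492106656 -0.32758723543199686
now n,u,Y 5.104508328922149 171.76992991834524 -22.417529182515917
cmdless shift to W(80,140) [-73.3  41.8  -1.4]
W(50,48)-W(80,140) [ -6.4   1.6 -96.5]
W(30,48)-W(50,48) [18.  -4.6 -7.5]
rot -20 about Y [ -4.9 -19.4  -0. ]
```

Request:
carry_out(targets=[[[0,0,0],[-8,4,6],20],[[-1.2,-4.8,0],[-24,13,12],10],[[-2.4,-9.7,0],[-42,24,12],0],[[-3.7,-14.6,0],[-60,34,8],0],[[-4.9,-19.4,0],[-73,42,0],0],[[-4.9,-19.4,0],[-73,42,0],0],[[-4.9,-19.4,0],[-75,42,-15],0],[[-4.9,-19.4,0],[-77,43,-40],0],[[-4.9,-19.4,0],[-79,43.4,-70],0],[[-4.9,-19.4,0],[-79.5,43.5,-97],0]])

```text
t: 24.02
ee_pos: [495.7, -275.3, 94.6]
orientation: [2.403, 1.869, -0.141]
ft_force: [-0.0, -0.3, -0.6]
width: 0.6
```

Request:
carry_out(targets=[[[0,0,0],[0,0,0],0],[[0,0,0],[0,0,0],0]])

```text
t: 24.18
ee_pos: [495.1, -275.0, 94.3]
orientation: [2.405, 1.872, -0.144]
ft_force: [0.2, 0.9, 0.3]
width: 0.7
```

```bash
python3 look.py 16;  python3 - <<'E'
from plan import *
o=monitor.get_obs(); p=np.array(o["ee_pos"]); d=p-(C+4.3*X); print('now n,u,Y',d@n,d@u,d@Y)
snap("wrist","w16"); i=cv2.imread("pics/w16.png"); cv2.imwrite("pics/w16b.png",cv2.resize(i,(800,600),interpolation=cv2.INTER_CUBIC))
E
```

```text
24.1833 [ 495.13 -274.96   94.26] [ 2.41  1.87 -0.14] [0.22 0.93 0.29] [ 0.03  0.07 -0.01] 0.7049106760469858 [-0.45  0.46  1.86 -0.18  0.79 -0.08]
side 251 195
side brown_card_centre [([201.6, 283.2, 65.7], 0.9), ([535.8, -282.9, 91.0], 0.65)]
side brown_card_front [([227.3, 221.6, 62.8], 0.95), ([517.6, -360.0, 89.2], 0.91)]
side brown_card_top [([203.7, 287.8, 127.7], 0.9), ([566.1, -289.3, 153.3], 0.79)]
scene 165 176
scene brown_card_centre [([540.6, -285.6, 91.0], 0.93), ([199.4, 282.5, 65.2], 0.68)]
scene brown_card_front [([227.8, 217.8, 64.0], 0.92), ([520.5, -357.7, 88.7], 0.86)]
scene brown_card_top [([567.0, -294.5, 148.6], 0.91), ([201.1, 286.6, 130.5], 0.83)]
grasp in card frame [-22.4  -0.1  34.2]
now n,u,Y 49.80311115086381 50.85828425509619 -0.08656433588941786
```

View pics/w16b.png

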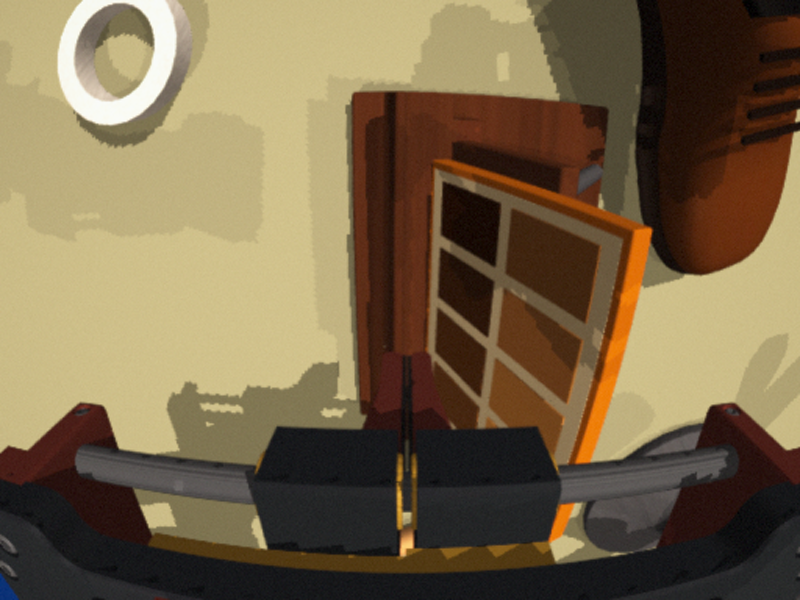

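View pics/side16z.png

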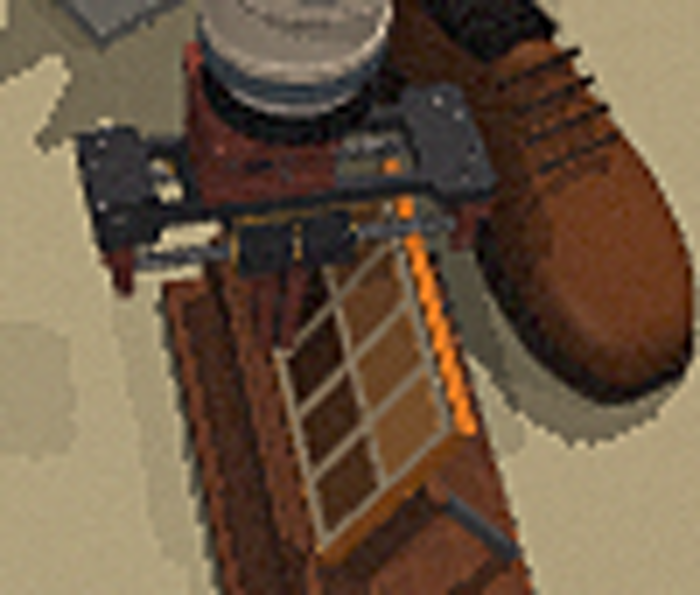

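Request:
carry_out(targets=[[[0,0,0],[2,-0.5,-6],0],[[0,0,0],[6,-1.5,-12],0],[[0,0,0],[11,-2.8,-12],0],[[0,0,0],[15,-3.8,-12],0],[[0,0,0],[15,-3.8,-12],0]])

```text
t: 25.05
ee_pos: [512.3, -279.6, 82.6]
orientation: [2.403, 1.87, -0.141]
ft_force: [-0.2, -0.6, 1.1]
width: 0.4
```

Request:
carry_out(targets=[[[0,0,0],[1.5,-0.4,0],0],[[0,0,0],[3,-0.8,0],0],[[0,0,0],[3,-0.8,0],0]])

```text
t: 25.3
ee_pos: [514.5, -280.2, 82.9]
orientation: [2.403, 1.87, -0.141]
ft_force: [0.9, 0.1, 0.3]
width: 0.3
```

Request:
carry_out(targets=[[[0,0,0],[1,-0.25,0],0],[[0,0,0],[2,-0.5,0],0],[[0,0,0],[2,-0.5,0],0]])

```text
t: 25.55
ee_pos: [516.4, -280.6, 82.9]
orientation: [2.403, 1.87, -0.141]
ft_force: [-0.3, 0.1, -0.6]
width: 0.5
```

Request:
carry_out(targets=[[[0,0,0],[1,-0.25,0],0],[[0,0,0],[2,-0.5,0],0],[[0,0,0],[2,-0.5,0],0]])

```text
t: 25.8
ee_pos: [518.4, -281.1, 82.8]
orientation: [2.403, 1.87, -0.141]
ft_force: [-0.1, -0.4, 0.1]
width: 0.4
```

Request:
carry_out(targets=[[[0,0,0],[1,-0.25,0],0],[[0,0,0],[1,-0.25,0],0]])

```text
t: 25.97
ee_pos: [519.4, -281.4, 82.8]
orientation: [2.403, 1.87, -0.141]
ft_force: [0.2, 0.5, 0.7]
width: 0.5
```

Request:
carry_out(targets=[[[0,0,0],[1,-0.25,0],0],[[0,0,0],[1,-0.25,0],0]])

```text
t: 26.13
ee_pos: [520.4, -281.6, 82.8]
orientation: [2.403, 1.87, -0.141]
ft_force: [0.2, -0.3, 0.7]
width: -0.0
```

Request:
carry_out(targets=[[[0,0,0],[1,-0.25,0],0],[[0,0,0],[1,-0.25,0],0]])

```text
t: 26.3
ee_pos: [521.4, -281.9, 82.8]
orientation: [2.403, 1.87, -0.141]
ft_force: [-0.5, -0.2, 0.1]
width: 0.5
```

Request:
carry_out(targets=[[[0,0,0],[1,-0.25,0],0],[[0,0,0],[1,-0.25,0],0]])

```text
t: 26.47
ee_pos: [522.4, -282.1, 82.8]
orientation: [2.403, 1.87, -0.141]
ft_force: [-0.1, 0.7, 0.9]
width: 0.6
```

```bash
python3 - <<'E'
from h import *
import pickle
o=monitor.get_obs(); print(o["ft_force"],o["t"])
snap("wrist","w17"); pickle.dump(vision.camera_model("wrist"),open("w17.pkl","wb")); i=cv2.imread("pics/w17.png"); cv2.imwrite("pics/w17b.png",cv2.resize(i,(800,600),interpolation=cv2.INTER_CUBIC))
E
```

```text
[-0.05313858  0.69519542  0.93950764] 26.4667
```

View pics/w17b.png

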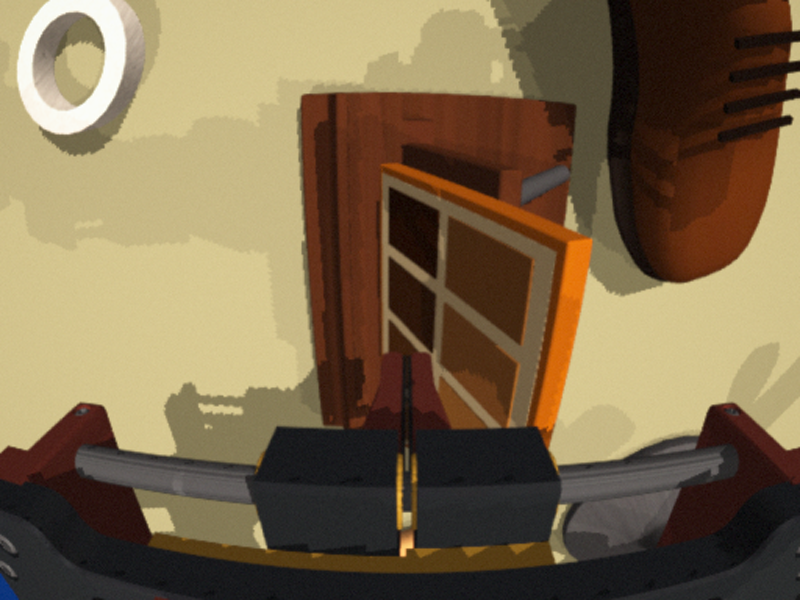

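Request:
carry_out(targets=[[[0,0,0],[1,-0.25,0],0],[[0,0,0],[1,-0.25,0],0]])

```text
t: 26.68
ee_pos: [523.4, -282.4, 82.8]
orientation: [2.403, 1.87, -0.141]
ft_force: [0.8, 0.4, -0.2]
width: 0.4
```

Request:
carry_out(targets=[[[0,0,0],[1,-0.25,0],0],[[0,0,0],[1,-0.25,0],0]])

```text
t: 26.85
ee_pos: [524.4, -282.6, 82.8]
orientation: [2.403, 1.87, -0.141]
ft_force: [-0.2, -0.7, 0.1]
width: 0.3
```

Request:
carry_out(targets=[[[0,0,0],[1,-0.25,0],0],[[0,0,0],[1,-0.25,0],0]])

```text
t: 27.02
ee_pos: [525.4, -282.8, 82.8]
orientation: [2.403, 1.87, -0.141]
ft_force: [0.8, 0.4, -0.1]
width: 0.6
```

Request:
carry_out(targets=[[[0,0,0],[1,-0.25,0],0],[[0,0,0],[1,-0.25,0],0]])

```text
t: 27.18
ee_pos: [526.4, -283.1, 82.8]
orientation: [2.403, 1.87, -0.141]
ft_force: [-0.2, -0.7, 0.1]
width: 0.3
```

Request:
carry_out(targets=[[[0,0,0],[1,-0.25,0],0],[[0,0,0],[1,-0.25,0],0]])

```text
t: 27.35
ee_pos: [527.4, -283.4, 82.8]
orientation: [2.403, 1.87, -0.141]
ft_force: [-0.2, -0.0, -0.4]
width: 0.4
```

Request:
carry_out(targets=[[[0,0,0],[1,-0.25,0],0],[[0,0,0],[1,-0.25,0],0]])

```text
t: 27.52
ee_pos: [528.4, -283.6, 82.8]
orientation: [2.403, 1.87, -0.141]
ft_force: [0.4, 0.0, 0.0]
width: 1.0
```

```bash
python3 - <<'E'
from h import *
import pickle
o=monitor.get_obs(); print(o["ft_force"],o["t"])
snap("wrist","w18"); pickle.dump(vision.camera_model("wrist"),open("w18.pkl","wb")); i=cv2.imread("pics/w18.png")[90:300,170:400]; cv2.imwrite("pics/w18b.png",cv2.resize(i,None,fx=3,fy=3,interpolation=cv2.INTER_CUBIC))
snap("side","side18"); i=cv2.imread("pics/side18.png")[205:290,265:345]; cv2.imwrite("pics/s18.png",cv2.resize(i,None,fx=7,fy=7,interpolation=cv2.INTER_CUBIC))
E
```

```text
[0.4057955  0.03338307 0.01666541] 27.5167
```

View pics/w18b.png

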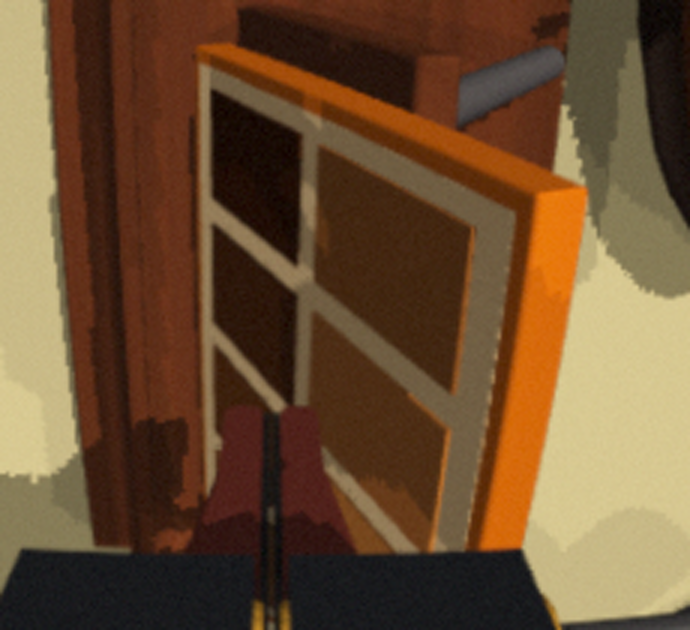

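View pics/s18.png

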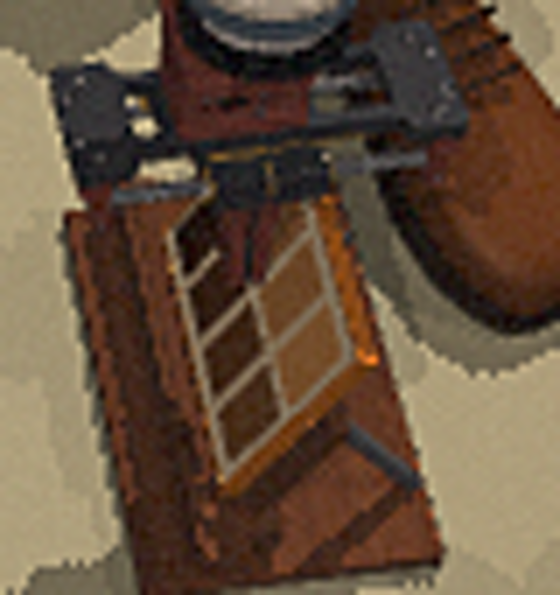

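Request:
carry_out(targets=[[[0,0,0],[1,-0.25,0],0],[[0,0,0],[1,-0.25,0],0]])

```text
t: 27.78
ee_pos: [529.4, -283.8, 82.8]
orientation: [2.403, 1.87, -0.141]
ft_force: [0.5, -0.4, 0.2]
width: 0.2
```

Request:
carry_out(targets=[[[0,0,0],[1,-0.25,0],0],[[0,0,0],[1,-0.25,0],0]])

```text
t: 27.95
ee_pos: [530.4, -284.1, 82.8]
orientation: [2.403, 1.87, -0.141]
ft_force: [0.4, 0.1, 0.2]
width: 0.6
```

Request:
carry_out(targets=[[[0,0,0],[1,-0.25,0],0],[[0,0,0],[1,-0.25,0],0]])

```text
t: 28.12
ee_pos: [531.4, -284.3, 82.8]
orientation: [2.403, 1.87, -0.141]
ft_force: [-0.2, 1.0, 0.3]
width: 0.6
```

Request:
carry_out(targets=[[[0,0,0],[1,-0.25,0],0],[[0,0,0],[1,-0.25,0],0]])

```text
t: 28.28
ee_pos: [532.4, -284.6, 82.8]
orientation: [2.403, 1.87, -0.141]
ft_force: [0.1, -0.2, -0.0]
width: 0.6
```

```bash
python3 - <<'E'
from h import *
import pickle
o=monitor.get_obs(); print(o["ft_force"],o["t"])
snap("wrist","w19"); pickle.dump(vision.camera_model("wrist"),open("w19.pkl","wb")); i=cv2.imread("pics/w19.png")[90:300,170:400]; cv2.imwrite("pics/w19b.png",cv2.resize(i,None,fx=3,fy=2.8,interpolation=cv2.INTER_CUBIC))
snap("side","side19"); i=cv2.imread("pics/side19.png")[205:290,265:345]; cv2.imwrite("pics/s19.png",cv2.resize(i,None,fx=7,fy=7,interpolation=cv2.INTER_CUBIC))
E
```

```text
[ 0.1445748  -0.19786017 -0.03349516] 28.2833
```

View pics/w19b.png

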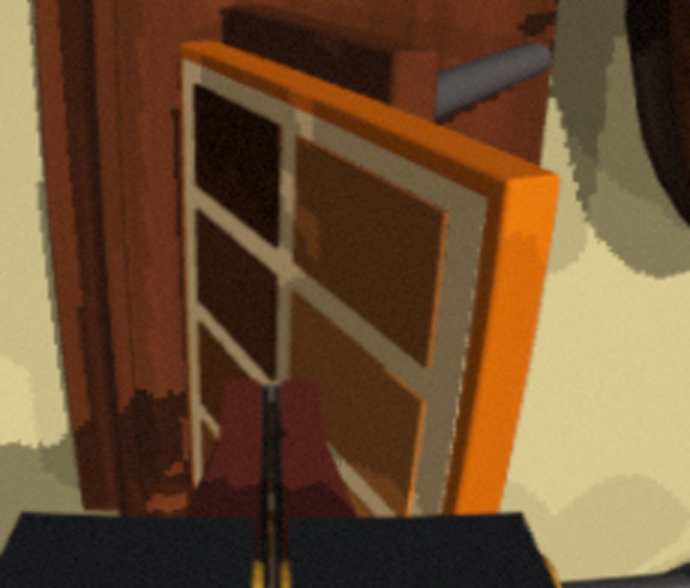

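View pics/s19.png

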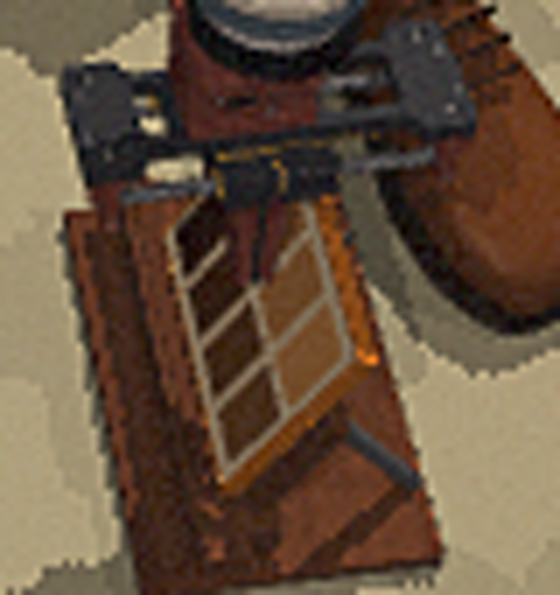

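```bash
python3 - <<'E'
import cv2
for k in (17,19):
    i=cv2.imread(f"pics/w{k}.png"); i=i[85:185,215:375] if k==19 else i[85:185,225:385]
    cv2.imwrite(f"pics/w{k}q.png",cv2.resize(i,None,fx=5,fy=5,interpolation=cv2.INTER_CUBIC))
E
```

```text
(no output)
```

View pics/w17q.png

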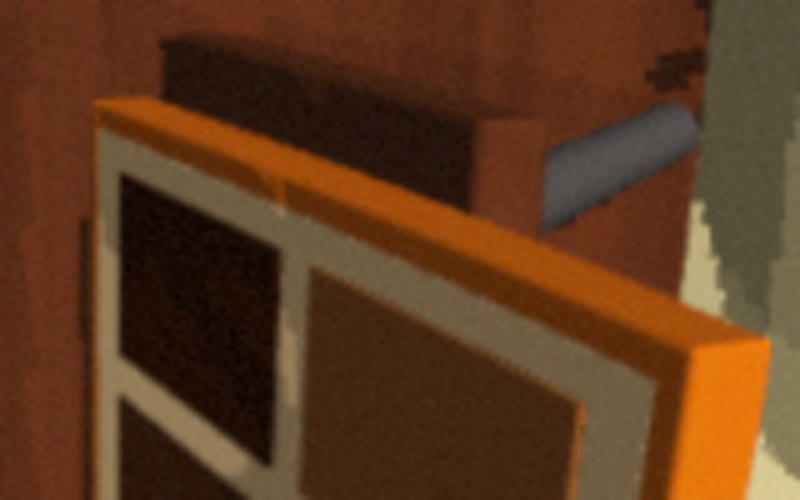

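View pics/w19q.png

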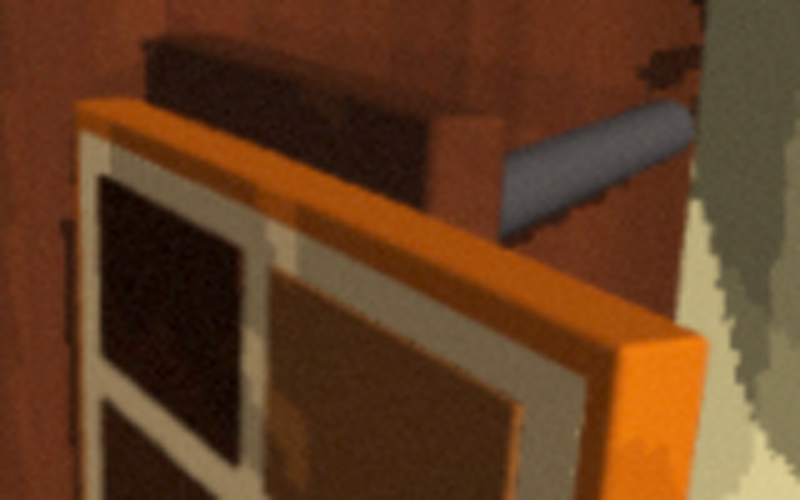

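Request:
carry_out(targets=[[[0,0,0],[1,-0.25,0],0],[[0,0,0],[1,-0.25,0],0]])

```text
t: 28.55
ee_pos: [533.3, -284.9, 82.8]
orientation: [2.403, 1.87, -0.141]
ft_force: [-0.0, 0.8, 1.0]
width: 0.5
```

Request:
carry_out(targets=[[[0,0,0],[1,-0.25,0],0],[[0,0,0],[1,-0.25,0],0]])

```text
t: 28.72
ee_pos: [534.4, -285.1, 82.8]
orientation: [2.403, 1.87, -0.141]
ft_force: [-0.1, -0.0, -0.5]
width: 0.1
```

Request:
carry_out(targets=[[[0,0,0],[1,-0.25,0],0],[[0,0,0],[1,-0.25,0],0]])

```text
t: 28.88
ee_pos: [534.8, -285.2, 82.7]
orientation: [2.404, 1.87, -0.142]
ft_force: [-1.0, 0.9, 1.6]
width: 0.5
```

Request:
carry_out(targets=[[[0,0,0],[1,-0.25,0],0],[[0,0,0],[1,-0.25,0],0]])

```text
t: 29.05
ee_pos: [534.9, -285.2, 82.6]
orientation: [2.405, 1.871, -0.144]
ft_force: [-5.3, 0.4, 3.1]
width: 0.4
```

Request:
carry_out(targets=[[[0,0,0],[1,-0.25,0],0],[[0,0,0],[1,-0.25,0],0]])

```text
t: 29.22
ee_pos: [534.9, -285.2, 82.5]
orientation: [2.406, 1.872, -0.146]
ft_force: [-8.2, 1.2, 5.8]
width: -0.0
```

```bash
python3 - <<'E'
from h import *
import pickle
np.set_printoptions(precision=2,suppress=True)
o=monitor.get_obs(); print(o["ft_force"],o["moment"],o["t"])
snap("wrist","w20"); pickle.dump(vision.camera_model("wrist"),open("w20.pkl","wb")); i=cv2.imread("pics/w20.png"); cv2.imwrite("pics/w20b.png",cv2.resize(i,(800,600),interpolation=cv2.INTER_CUBIC))
cv2.imwrite("pics/w20q.png",cv2.resize(i[85:185,215:375],None,fx=5,fy=5,interpolation=cv2.INTER_CUBIC))
snap("side","side20"); i=cv2.imread("pics/side20.png")[205:290,265:345]; cv2.imwrite("pics/s20.png",cv2.resize(i,None,fx=7,fy=7,interpolation=cv2.INTER_CUBIC))
E
```

```text
[-8.22  1.18  5.81] [ 0.24  1.45 -0.13] 29.2167
```

View pics/w20q.png

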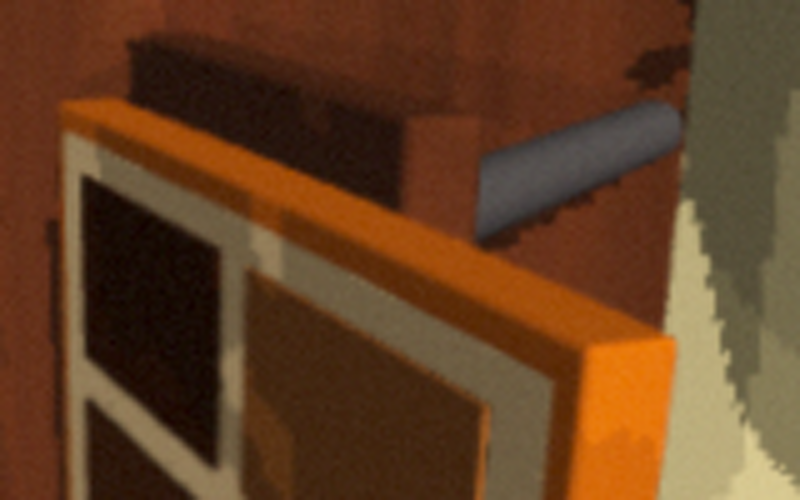

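View pics/s20.png

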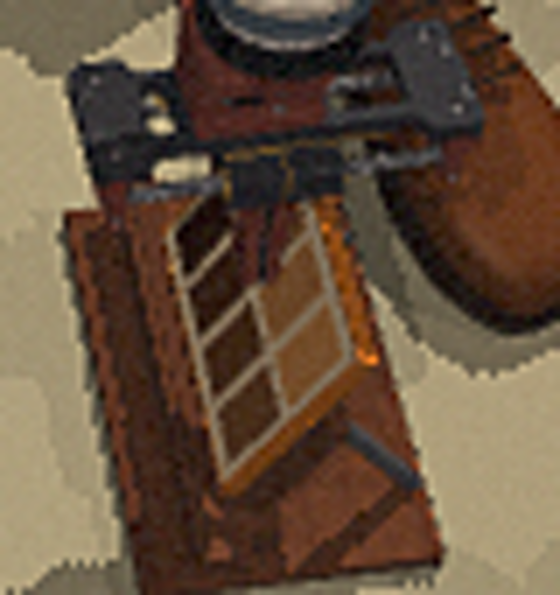

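View pics/w20b.png

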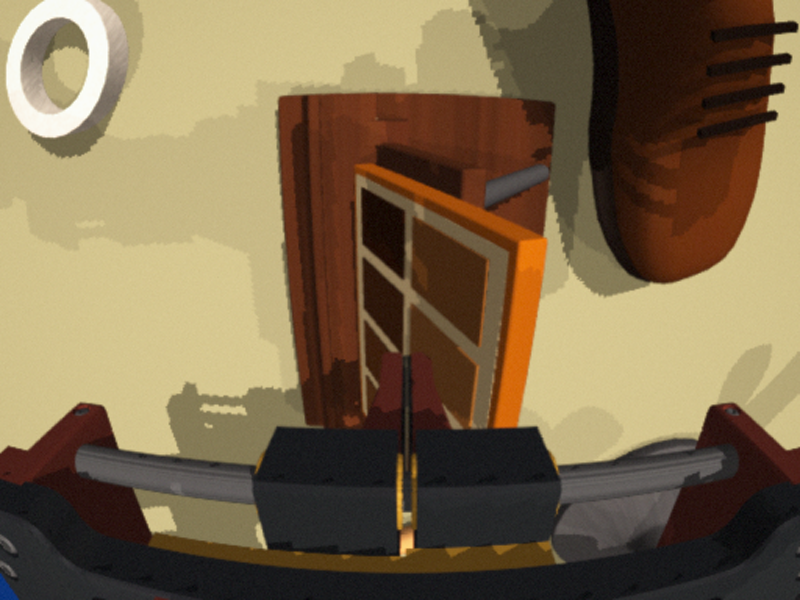

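```bash
cat > fit6.py <<'E'
import fit3
from fit3 import *
def run(pk,off,f,card,foot,top,zc=None):
    fit3.mw=pickle.load(open(pk,"rb"))
    cpx=nat(card.values(),*off,f); bpx=nat([foot,top],*off,f)
    def geo(p):
        cx,cy,cz,ct,yaw,bx,by,bt,ty=p
        Rz=Ro.from_euler("z",yr+yaw)
        Rc=Rz*Ro.from_euler("y",ct); b=np.array([cx,cy,cz])
        # card local: X normal(+back), Y length, Z up ; back face X=0
        cpts=[b+Rc.apply([-(5-k[1]) if False else -(k[1]+5),k[0],k[2]+65]) for k in card]
        Rb=Rz*Ro.from_euler("y",bt); fo=np.array([bx,by,cz])
        return cpts,[fo,fo+Rb.apply([0,0,85])],Rz
    def f_(p):
        c,bk,_=geo(p); return np.r_[(wproj(c)-cpx).ravel(),(wproj(bk)-bpx).ravel(),(p[2]-30)/5,p[4]/.02]
    p0=[C[0],C[1],30,.384,0,*(C+Y*90)[:2],.384,0]
    r=least_squares(f_,p0,x_scale=[1,1,1,.01,.01,1,1,.01,1]); p=r.x; _,bk,Rz=geo(p)
    Xd=Rz.apply([1,0,0]); print(pk,'card tilt',np.degrees(p[3]),'back tilt',np.degrees(p[7]),'gap X',(np.array([p[5],p[6]])-p[:2])@Xd[:2],'z',p[2],'yaw',np.degrees(p[4]),'rms',np.sqrt(np.mean(r.fun**2)))
if __name__=="__main__":
    print("----")
    K=[(75,5,-65),(75,-5,-65),(75,-5,65),(75,5,65)]
    run("w20.pkl",(215,85),5,dict(zip(K,[(63,128),(121,98),(674,340),(582,352)])),(131,43),(402,118))
    run("w19.pkl",(215,85),5,dict(zip(K,[(79,128),(138,99),(706,340),(613,350)])),(146,42),(430,118))
    run("w17.pkl",(225,85),5,dict(zip(K,[(96,126),(153,98),(768,342),(690,352)])),(161,42),(473,121))
    run("w15.pkl",(215,55),10,dict(zip(K,[(302,200),(385,150),(492,217),(360,220)])),(412,72),(455,75))
E
python3 fit6.py | sed -n '/----/,$p'
```

```text
----
w20.pkl card tilt 23.873183066696114 back tilt 22.456020169639366 gap X 1.7123553154288131 z 27.117418100277114 yaw 1.0302272125241385 rms 0.9792768384904563
w19.pkl card tilt 23.64260174122333 back tilt 22.650778044518546 gap X 1.499986721974259 z 27.387411502418644 yaw 1.2129920160877086 rms 0.9549189344829048
w17.pkl card tilt 24.18399441557825 back tilt 22.806191641314893 gap X 1.2968091125148464 z 26.264568312806947 yaw 0.9431472757644472 rms 0.940739323685968
w15.pkl card tilt 23.929657778585423 back tilt 22.47514013342997 gap X 3.4713796630054405 z 29.030294924802867 yaw 1.609328508812046 rms 1.0127719072684247
```

Request:
carry_out(targets=[[[0,0,0],[1,-0.25,0.2],0],[[0,0,0],[1.5,-0.4,0.5],0],[[0,0,0],[1.5,-0.4,0.5],0]])

```text
t: 29.57
ee_pos: [534.9, -285.2, 82.6]
orientation: [2.408, 1.874, -0.149]
ft_force: [-10.9, 3.0, 6.7]
width: 0.3
```

```bash
python3 - <<'E'
from h import *
import pickle
np.set_printoptions(precision=2,suppress=True)
o=monitor.get_obs(); print(o["ft_force"],o["moment"],o["t"])
snap("wrist","w21"); pickle.dump(vision.camera_model("wrist"),open("w21.pkl","wb")); i=cv2.imread("pics/w21.png")
cv2.imwrite("pics/w21q.png",cv2.resize(i[85:185,215:375],None,fx=5,fy=5,interpolation=cv2.INTER_CUBIC))
E
```

```text
[-10.95   2.96   6.69] [ 0.37  2.08 -0.2 ] 29.5667
```

View pics/w21q.png

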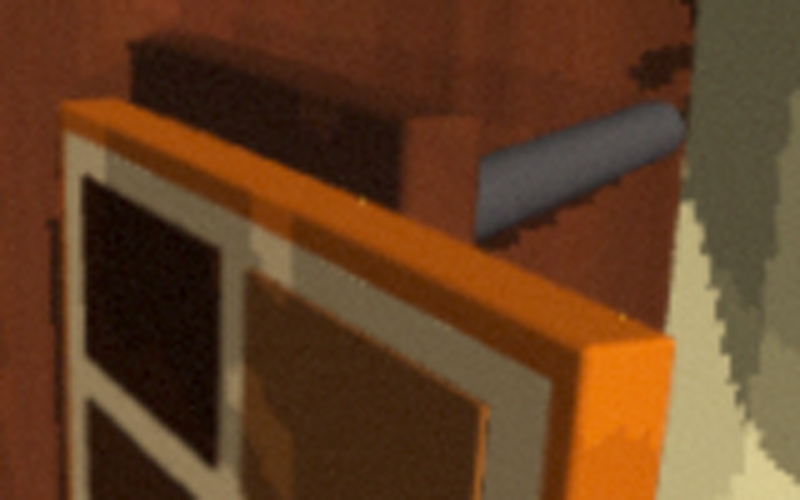

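Request:
carry_out(targets=[[[0,0,0],[-3,0.7,0],0],[[0,0,0],[-7,1.7,0],0],[[0,0,0],[-13,3.3,0],0],[[0,0,0],[-25,6,2],0],[[0,0,0],[-42,10,8],0],[[0,0,0],[-65,16,25],0],[[0,0,0],[-85,20,55],0],[[0,0,0],[-95,22,90],0],[[0,0,0],[-100,24,120],0],[[0,0,0],[-100,24,120],0]])

```text
t: 30.45
ee_pos: [440.7, -263.5, 209.1]
orientation: [2.397, 1.864, -0.135]
ft_force: [1.8, -0.9, 0.7]
width: 0.7
```

```bash
python3 look.py 22; python3 - <<'E'
from h import *
import pickle
snap("wrist","w22"); pickle.dump(vision.camera_model("wrist"),open("w22.pkl","wb")); i=cv2.imread("pics/w22.png"); cv2.imwrite("pics/w22b.png",cv2.resize(i,(800,600),interpolation=cv2.INTER_CUBIC))
for n in ("side","scene"):
    cv2.imwrite(f"pics/{n}22b.png",cv2.resize(cv2.imread(f"pics/{n}22.png"),(800,600),interpolation=cv2.INTER_CUBIC))
for c in ("side","scene"):
    for q in ["black_card_centre","red_card_centre"]:
        print(c,q,[(c2w(x["point"],c).round(1).tolist(),round(x["confidence"],2)) for x in place_of(q,c)[:2]])
E
```

```text
30.45 [ 440.75 -263.54  209.07] [ 2.4   1.86 -0.13] [ 1.82 -0.94  0.7 ] [ 0.01  0.05 -0.03] 0.7200640161238768 [-0.48  0.21  1.9  -0.15  0.97 -0.15]
side 251 195
side brown_card_centre [([201.7, 281.0, 66.9], 0.74), ([534.5, -284.2, 90.1], 0.68)]
side brown_card_front [([228.2, 215.9, 63.2], 0.85), ([518.1, -361.2, 90.4], 0.75)]
side brown_card_top [([565.6, -291.7, 152.5], 0.93), ([201.8, 288.0, 132.4], 0.62)]
scene 165 176
scene brown_card_centre [([538.2, -287.9, 90.8], 0.9), ([203.8, 284.3, 63.4], 0.72)]
scene brown_card_front [([520.9, -359.6, 90.4], 0.79), ([228.2, 217.3, 63.2], 0.57)]
scene brown_card_top [([201.5, 287.8, 130.7], 0.7), ([567.5, -296.4, 151.8], 0.59)]
side black_card_centre [([609.6, 98.9, 82.8], 0.36), ([548.5, -290.5, 108.3], 0.22)]
side red_card_centre [([612.1, 100.8, 81.0], 0.75)]
scene black_card_centre [([611.2, 99.5, 82.2], 0.42), ([519.2, -281.8, 31.7], 0.17)]
scene red_card_centre [([636.5, 53.3, 81.4], 0.75)]
```

View pics/w22b.png

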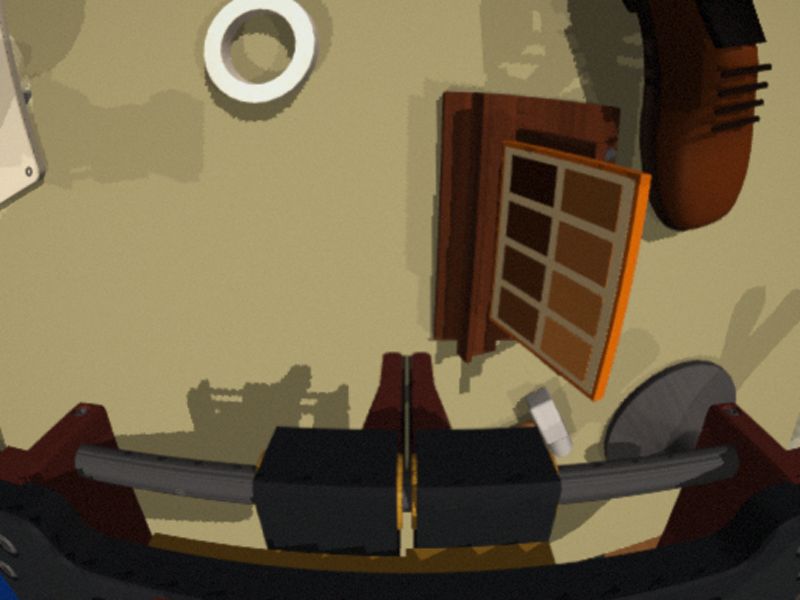

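View pics/side22b.png

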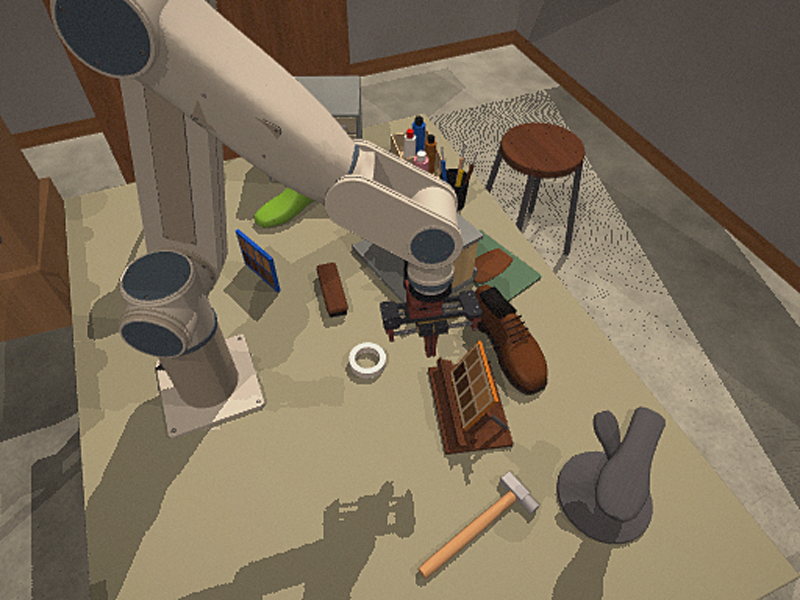

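View pics/scene22b.png

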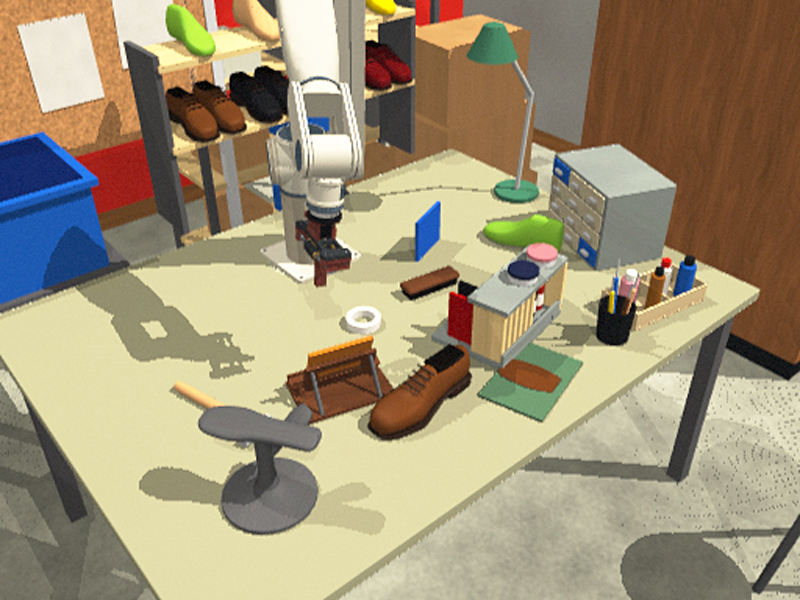

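```bash
python3 - <<'E'
import cv2
i=cv2.imread("pics/w22.png")[52:262,270:430]; cv2.imwrite("pics/w22q.png",cv2.resize(i,None,fx=3.7,fy=2.85,interpolation=cv2.INTER_CUBIC))
cv2.imwrite("pics/w22r.png",cv2.resize(cv2.imread("pics/w22.png")[55:135,275:420],None,fx=5.5,fy=5.5,interpolation=cv2.INTER_CUBIC))
i=cv2.imread("pics/side22.png")[210:295,265:335]; cv2.imwrite("pics/s22q.png",cv2.resize(i,None,fx=7,fy=7,interpolation=cv2.INTER_CUBIC))
E
```

```text
(no output)
```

View pics/w22r.png

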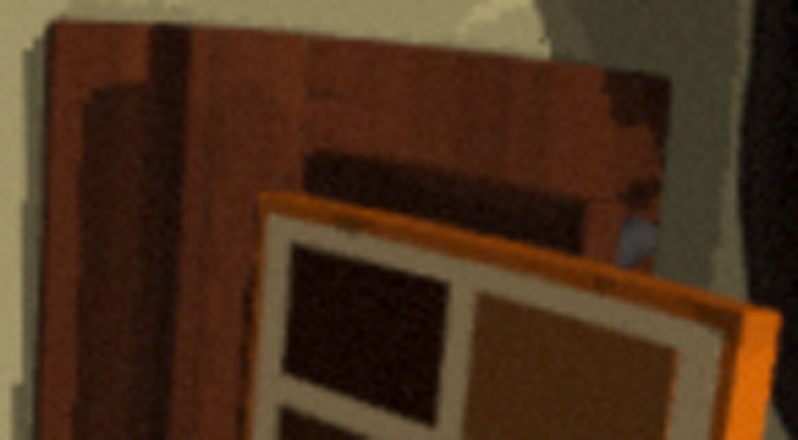

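View pics/s22q.png

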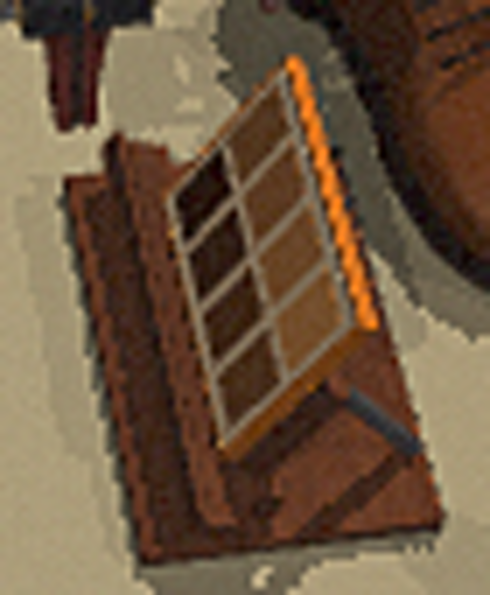

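Request:
carry_out(targets=[[[0,0,0],[-10,0,10],0],[[0,0,0],[-10,0,10],0],[[0,0,0],[-10,0,10],0]])

```text
t: 31.35
ee_pos: [428.9, -262.4, 213.6]
orientation: [2.403, 1.869, -0.141]
ft_force: [-0.2, -0.2, 0.1]
width: 0.6
```

```bash
python3 - <<'E'
from h import *
print(order.close_job(), monitor.get_obs()["t"])
E
```

```text
the job is handed in; nothing more can be done
the job is handed in; nothing more can be done
```

The brown card is standing on the rest's ledge with its swatches facing the front, and I handed the job in at about 31 s of the 56 s allowed.

- **Drawing and lifting:** I drew the card forward in stages with one regrasp, until its rear end was clear of the shelf lip. Then I lifted it out, turned it and tilted it to the slope of the back.
- **Setting down:** I lowered it until I felt the ledge. On the first try the bottom edge stuck on the ledge a few mm out from the corner, so I raised it slightly, made it more upright and set it again before letting go. I then nudged its face with closed fingers, with up to about 13 N; it did not move.
- **Last checks:** The card stands on its own, roughly central between the ends of the ledge. The gripper is clear of it and the force reading is near zero. In the last pictures the two other cards, the tape, hammer, shoe and brush look unmoved. The tins showed in only one last picture, also in place.
- **Disagreements:** The picture fits put the card at 23.5 to 24° against about 22.5° for the back, with a gap at the bottom of between about 0 and 2.5 mm. The network points suggest up to 27°, but they also read a little high earlier. It may therefore be 1 to 2° off perfectly flat. The refused nudge and my estimate from the last wrist picture (bottom edge within about 1 mm of the corner) suggest it is seated.

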